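# Cure the bonded half shells in the UV box

## Robot

A 7-joint arm with a two-finger parallel gripper is mounted at the origin on a cart in front of the work surface, level with it; the furniture and walls round the work are solid. World frame = base frame: x ahead of the robot, y to its left, z up, the work surface at z = 0. Lengths are in mm, angles in rad, forces in N, time in s.
With the tool pointing down it reaches from about 400 to 875 mm from the base axis. Payload 4.4 kg.
Tool frame: the origin (TCP) lies at the very end of the fingers, on their centre line; the grasp point (between the pads) lies 19 mm behind it; z points along the fingers, y is the line along which they close (so a half turn about z gives the same grasp; the last joint's range is limited). The gripper opens to 85 mm and grips with 20 to 120 N. Pads are 22 mm wide; open, the fingers measure 114 mm over their backs; the gripper's body (76 mm by 85 mm) begins 54 mm behind the grasp point. The pads swing forward as they close: fully open they stand 13 mm farther back than shut.
Start: joints at [-1.188, 0.628, 0.038, 1.517, -0.027, 0.996, -0.02], TCP at [282.004, 585.655, 204.913] pointing down, gripper open.
Joint ranges: [-3.06, 3.06], [-0.37, 2.12], [-1.25, 1.32], [0.18, 2.47], [-1.1, 4.24], [0.23, 1.98], [-2.94, 2.94]. Speed limits (rad/s): [2.57, 2.57, 3.14, 3.14, 3.14, 3.14, 3.14].

## Interface

Orientations are given as [roll, pitch, yaw] about the fixed x, y, z axes, in that order (R = Rz(yaw) Ry(pitch) Rx(roll)).
In Python, from cell import monitor, viewer, workorder gives the robot as it stands.
- The arm moves only by the tool arm_command, never from a script. Its argument "series" is one flat list of numbers, 5 for each row, row after row: the opening in per cent of the stroke, from 0 (shut) to 100 (fully open), then the shift along the tool's x, y, z in cm, then the turn about the tool's z in degrees. In form: [claw, x, y, z, roll, claw, x, y, z, roll, ...]. A call has exactly 5 rows; each row is the pose to reach, as a shift and turn from the pose commanded when the call began, along the tool's axes at that moment; what a row does not reach only later rows make up. A row lasts 1/12 s, in which the tool goes at most 41.7 mm and 7.16 degrees, less where a joint would pass 70% of its speed; a pose out of reach is approached as far as the arm can. A call with a gripper value outside its range is refused whole. The fingers move at their own pace and stop on an object; the grip force is fixed at half the most. Time passes only in rows, so rows that repeat a pose let the fingers close, or fill a call up. It gives the time, the measured TCP pose, the force, the opening and the grip force at its end, in the units of the state.
- monitor.read_state(): the state, without advancing time (a new reading comes with each control period).
- viewer.get_image(name): name is "scene" or "top" or "wrist"; returns (picture, depth): 384x512x3 uint8, red, green, blue; 384x512 float32, mm along the optical axis (not along the pixel's ray), 0 where there is no reading.
- viewer.camera_model(name): a dict with "mtx" (3x3 intrinsics, pixels), "dist_coeffs" ([k1, k2, p1, p2, k3] as OpenCV has them; the pictures are not rectified), "R" (3x3) and "t" (3): a world point X has camera coordinates R X + t. Camera axes: x right, y down, z forward; pixel columns grow to the right and rows downward; lengths in mm; the calibration is good to about 2 mm. A picture is of the moment at which its call begins: read the wrist's pose just before it. camera_model takes no time and is no camera call; for the wrist camera it gives the pose at the moment of the call.
- workorder.finish_job(): hands the job in; it is judged then, once.
The state is a dict: "clock": time; "qpos": joint angles; "qd": joint speeds; "tau": joint torques, N m; "eef_pos": TCP position; "tool_rot": TCP orientation; "force": force on the tool from outside, world axes, zero at the start; "torque": the same for the moment, N m; "width": finger opening in mm; "gripper_force": force on a finger pad.
Only numpy, scipy, OpenCV 4.12 (cv2) and the standard library are available. Lean on these libraries where they do the work, as an engineer would, in place of code of your own. Each camera call takes 0.05 s, during which the arm holds its last target. There are 200 camera calls.

## Task

The bonded green half shells are ready to cure: lay every half shell flat and open side up on the bed of the UV curing box, not on one another. Only then push the knuckle of the locked lid stay through its straight position so that it folds, and lower the lid gently all the way shut, without letting it drop. With the lid shut, press the recessed start button right down with the tip of the blue screwdriver, put the screwdriver back upright in a free hole of its wooden stand, and leave everything else where it is.

Things in the scene. Friction and masses are not known exactly. Their poses are not given: they have to be found in the camera images.
- uv_box: White UV curing box, fixed; origin on the table under the centre of its chamber; x to its back (hinge side), y to its left end, z up. Chamber outside 205 (x) by 250 (y) mm, walls 7 mm, rim 90 mm above the table. On its left end (y 125..181, x -102..18) a control section with a black deck 80 mm above the table; the folding lid stay is outside the right end (y -129..-178)
- bed (a point): centre of the flat aluminium bed in the chamber, 30 mm above the table; the bed spans 191 mm along the box's x and 236 mm along its y
- lid (a joint): lid angle, rad: 0 = shut on the rim, 1.25 = open as found, held by the locked stay. Lid: white slab 205 x 250 x 16 mm, 0.45 kg, hinged along the far rim, lamps underneath. Hinge friction (0.22 N m) holds the lid by itself only above about 1.0 rad; lower down it falls hard unless it is held
- lid_hinge (a point): middle of the hinge axis of the lid, at the back of the rim (x 102.5, z 90 mm in the box's frame); the axis runs along the box's y
- lid_handle (a point): centre of the grip bar of the lid's dark bow handle: round bar 12 mm thick, 98 mm long along the box's y, 46 mm clear of the lid's outer face. With the lid shut it lies 165 mm in front of the hinge and 68 mm above the rim; it turns with the lid and may turn in the fingers
- knuckle (a joint): bend angle at the stay's knuckle, rad: 2.56 = locked, at its stop 0.14 past straight, as found; 2.42 = straight; smaller = folded; about 0 with the lid shut. While it is locked the lid cannot be shut. Pushed to 2.12 it has let go and the lid has sunk by less than 0.1 rad
- stay_knuckle (a point): on the red round knuckle knob (18 mm across, along the box's y from -133 to -178 mm; this point at y -160) between the two 91 mm steel arms of the stay; lower pin on the box at x -32.5, z 45 mm, upper pin on the lid's edge. Locked, the knuckle is 120 mm above the table; it folds when pushed to the back (the box's +x) and down, a few newtons over about 25 mm
- start_button (a joint): travel of the start button, m: 0 = released, 0.005 = fully pressed (about 3.5 N), springs back by itself
- button_mouth (a point): centre of the mouth of the recess on the black deck, between two yellow lines: a round hole 14 mm across; the red button (12 mm across) lies 8 mm below the deck and moves straight down
- driver: Small blue screwdriver, 164 mm long, 0.06 kg, standing in the stand, blade down; its y axis runs along it from blade to handle (up as found). Handle 16 x 21 mm thick and 85 mm long (16 along its x), blade a rod 4 mm thick and 78 mm long
- driver_tip (a point): tip of the blade of the blue screwdriver, on its centre line
- driver_grip (a point): middle of the handle of the blue screwdriver, on its centre line, 121 mm from the tip
- stand: Wooden screwdriver stand, fixed, 50 (x) x 130 (y) x 84 (z) mm, origin under its centre, z up. Three upright through holes 12 mm across at x = 0 and y = -40 (blue screwdriver), 0 (empty) and +40 mm (an orange screwdriver, which stays). A screwdriver rests on the lower end of its handle, its tip 6 mm above the table
- shell_1: Light green half shell (open moulded half housing) 27 (x) x 74 (y) x 13 (z) mm, 18 g; origin under its centre, z up out of the open side. It may be absent (2 or 3 of the four are there)
- shell_2: Light green half shell (open moulded half housing) 27 (x) x 74 (y) x 13 (z) mm, 18 g; origin under its centre, z up out of the open side. It may be absent (2 or 3 of the four are there)
- shell_3: Light green half shell (open moulded half housing) 27 (x) x 74 (y) x 13 (z) mm, 18 g; origin under its centre, z up out of the open side. It may be absent (2 or 3 of the four are there)
- shell_4: Light green half shell (open moulded half housing) 27 (x) x 74 (y) x 13 (z) mm, 18 g; origin under its centre, z up out of the open side. It may be absent (2 or 3 of the four are there)
- tape: roll of blue tape 71 x 68 x 24 mm, lying flat, a bystander; origin under its centre
- glue: white glue bottle with blue nozzle, 36 mm across and 106 mm high, a bystander; origin under its centre
- dish: steel dish of screws, 68 mm across and 18 mm high, a bystander; origin under its centre
- green_board: small circuit board 35 x 109 x 10 mm, a bystander; origin on its underside
- side_cutters: side cutters with red handles, 132 x 49 x 11 mm, a bystander; origin on its underside

How it is judged (in metres and radians):
On the way, in this order (a step that is already met when the one before it is completed fails the run):
1. every half shell lies flat on the bed of the UV box, the stay still locked (x of shell_1 in the frame of uv_box between -0.1 and 0.1 m and y of shell_1 in the frame of uv_box between -0.12 and 0.12 m and z of shell_1 in the frame of uv_box between 0.024 and 0.037 m and angle between each of shell_1, shell_2, shell_3, shell_4's own z axis and vertical below 0.12 rad and x of shell_2 in the frame of uv_box between -0.1 and 0.1 m and y of shell_2 in the frame of uv_box between -0.12 and 0.12 m and z of shell_2 in the frame of uv_box between 0.024 and 0.037 m and x of shell_3 in the frame of uv_box between -0.1 and 0.1 m and y of shell_3 in the frame of uv_box between -0.12 and 0.12 m and z of shell_3 in the frame of uv_box between 0.024 and 0.037 m and x of shell_4 in the frame of uv_box between -0.1 and 0.1 m and y of shell_4 in the frame of uv_box between -0.12 and 0.12 m and z of shell_4 in the frame of uv_box between 0.024 and 0.037 m and value of joint knuckle above 2.42472 rad), for 0.2 s.
2. the stay is broken at its knuckle: folded past straight by more than 0.12 rad (value of joint knuckle below 2.305 rad), for 0.1 s.
3. the lid is shut (within 0.035 rad) (value of joint lid below 0.035 rad), for 0.2 s.
4. the start button is pressed past 3.5 of its 5 mm with the screwdriver, the lid being shut (value of joint lid below 0.035 rad and value of joint start_button above 0.0035 m and contact force between driver and start_button above 0.5 N), for 0.1 s.
At the end, for the whole second after the job is handed in: Lid shut within 0.035 rad; every half shell flat (within 0.12 rad) on the bed inside the box, none on another; start button sprung back; blue screwdriver upright (within 0.15 rad) in a hole of the stand with its tip less than 20 mm above the table; all at rest (x of shell_1 in the frame of uv_box between -0.1 and 0.1 m and y of shell_1 in the frame of uv_box between -0.12 and 0.12 m and z of shell_1 in the frame of uv_box between 0.024 and 0.037 m and angle between each of shell_1, shell_2, shell_3, shell_4's own z axis and vertical below 0.12 rad and x of shell_2 in the frame of uv_box between -0.1 and 0.1 m and y of shell_2 in the frame of uv_box between -0.12 and 0.12 m and z of shell_2 in the frame of uv_box between 0.024 and 0.037 m and x of shell_3 in the frame of uv_box between -0.1 and 0.1 m and y of shell_3 in the frame of uv_box between -0.12 and 0.12 m and z of shell_3 in the frame of uv_box between 0.024 and 0.037 m and x of shell_4 in the frame of uv_box between -0.1 and 0.1 m and y of shell_4 in the frame of uv_box between -0.12 and 0.12 m and z of shell_4 in the frame of uv_box between 0.024 and 0.037 m and value of joint lid below 0.035 rad and x of driver_tip in the frame of stand between -0.012 and 0.012 m and y of driver_tip in the frame of stand between -0.056 and 0.056 m and z of driver_tip in the frame of stand below 0.02 m and angle between driver's own y axis and vertical below 0.15 rad and value of joint start_button below 0.002 m and linear speed of each of driver, shell_1, shell_2, shell_3, shell_4 below 0.02 m/s); the robot touches nothing.
It fails at once if the lid slams: it turns faster than 2 rad/s within the last 0.2 rad before shut (value of joint lid below 0.2 rad and velocity of joint lid below -2 rad/s).
It fails at once if the start button is pressed while the lid is open (value of joint start_button above 0.0035 m and value of joint lid above 0.1 rad).
It fails at once if a bystander (tape, glue, dish, circuit board, side cutters) is moved by more than 30 mm (distance of any of tape, glue, dish, green_board, side_cutters from where it was at the start of the episode above 0.03 m).
Of shell_1, shell_2, shell_3, shell_4 only 2 to 3 are there at a start; the rules pass over those that are not, and their reading is None.
At some moment in a run one of shell_1, shell_2, shell_3, shell_4 may be knocked a few centimetres aside while the robot is not near it.
It also fails if it takes over 200 s, if anything falls off the work surface, if the arm or the gripper's body presses on something with over 40 N, if the wrist force passes 120 N, or if a joint passes its speed limit or range.

## Working session

There is one attempt and no reset: what is moved stays moved. The work goes in short steps, Python scripts to look and compute and a tool call to move; the robot and the scene stay as the last step left them, time stands still between calls to the robot, and variables do not carry over. Pictures are saved under pics/ and viewed, at most 14 in all, crops included, and the job is handed in when it is done.

Besides the shell and the picture viewer there is one more tool, called after "Request:" in YAML: its name, and indented under it one key for each argument. arm_command: Moves the arm, as the interface text tells. Its arguments: {"type":"object","properties":{"series":{"type":"array","items":{"type":"number"}}},"required":["series"]}

```bash
ls; mkdir -p pics; cat > h.py <<'E'
import numpy as np, cv2
from cell import monitor, viewer, workorder
from scipy.spatial.transform import Rotation as Ro
def snap(n,f=None):
    s=monitor.read_state(); m=viewer.camera_model(n); im,d=viewer.get_image(n)
    if f: cv2.imwrite('pics/'+f,cv2.cvtColor(im,cv2.COLOR_RGB2BGR))
    return im,d,m
def pts(m,uv,d=None,z=None):
    """pixels -> world; by depth or on plane z"""
    uv=np.array(uv,float).reshape(-1,1,2)
    K=np.array(m['mtx'],float);R=np.array(m['R']);t=np.array(m['t']).ravel()
    n=cv2.undistortPoints(uv,K,np.array(m['dist_coeffs'],float)).reshape(-1,2)
    r=np.c_[n,np.ones(len(n))]
    c=-R.T@t
    if z is None:
        q=uv.reshape(-1,2).round().astype(int)
        return (r*d[q[:,1],q[:,0]][:,None]-t)@R
    w=r@R
    return c+w*((z-c[2])/w[:,2])[:,None]
def st():
    s=monitor.read_state(); print({k:np.round(s[k],3).tolist() for k in ('clock','qpos','eef_pos','tool_rot','force','width','gripper_force')}); return s
E
python3 - <<'E'
from h import *
st()
a,d,m=snap('scene','s0.png');b,d2,m2=snap('top','t0.png')
for x in (m,m2): print(x['mtx'],x['R'],x['t'])
E
```

```text
pics
{'clock': 0.0, 'qpos': [-1.188, 0.629, 0.038, 1.518, -0.027, 0.996, -0.02], 'eef_pos': [281.67, 585.033, 203.969], 'tool_rot': [-3.14, -0.0, 2.693], 'force': [0.446, -0.246, 0.409], 'width': 85.253, 'gripper_force': 0.0}
[[442.52084281   0.         248.88014181]
 [  0.         442.52084281 191.55608731]
 [  0.           0.           1.        ]] [[ 0.75307473 -0.65791179  0.00552526]
 [-0.54049541 -0.62341966 -0.56498906]
 [ 0.37515752  0.42249261 -0.82507989]] [-416.79410456  350.95367912 1495.68307723]
[[350.79964689   0.         254.76444573]
 [  0.         350.79964689 188.84615349]
 [  0.           0.           1.        ]] [[ 0.03475706 -0.99939524  0.00105215]
 [-0.97306325 -0.03408133 -0.22800519]
 [ 0.22790316  0.00690098 -0.97365935]] [ -23.22486644  561.90559065 1137.44175735]
```

View pics/s0.png

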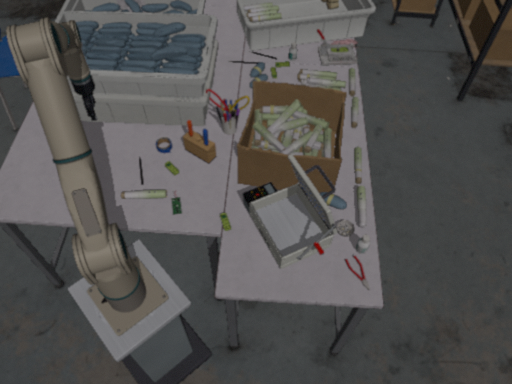

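View pics/t0.png

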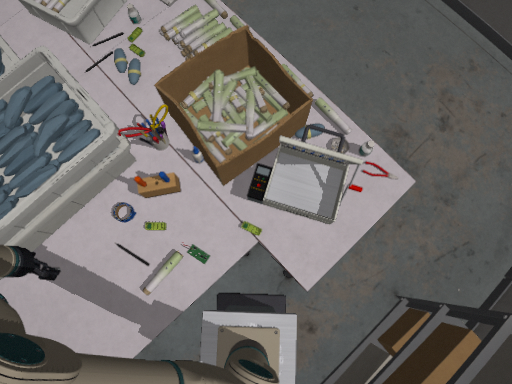

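```bash
python3 - <<'E'
from h import *
b,d,m=snap('top')
c=cv2.cvtColor(b,cv2.COLOR_RGB2BGR)
cv2.imwrite('pics/t1.png',np.vstack([cv2.resize(c[110:270,100:400],None,fx=2.6,fy=2.6,interpolation=2)]))
for n,p in dict(sh1=(155,226),sh2=(250,228),far1=(135,35),far2=(137,50),stand=(157,184),board=(198,254),tape=(123,211),deck=(260,183),red=(355,188),cut=(375,170),bed=(305,190)).items(): print(n,pts(m,[p],d)[0].round(),pts(m,[p],z=0)[0].round())
hsv=cv2.cvtColor(b,cv2.COLOR_RGB2HSV)
M=cv2.inRange(hsv,(30,110,90),(50,255,255))
n,l,s,ce=cv2.connectedComponentsWithStats(M)
for i in range(1,n):
  if s[i,4]>15: print(s[i],pts(m,[ce[i]],d)[0].round())
a,d,m=snap('scene')
c=cv2.cvtColor(a,cv2.COLOR_RGB2BGR)
cv2.imwrite('pics/s1.png',cv2.resize(c[110:290,120:390],None,fx=2.9,fy=2.9,interpolation=2))
E
```

```text
sh1 [430. 347.  -1.] [430. 347.   0.]
sh2 [435.   9.   3.] [435.   9.   0.]
far1 [1214.  516.    2.] [1216.  517.    0.]
far2 [1143.  498.    0.] [1144.  498.    0.]
stand [563. 329.  85.] [583. 354.   0.]
board [338. 186.   5.] [338. 186.   0.]
tape [479. 468.   2.] [479. 469.   0.]
deck [579. -21.  82.] [600. -21.   0.]
red [ 562. -331.  127.] [ 594. -368.    0.]
cut [ 664. -445.    3.] [ 665. -446.    0.]
bed [ 572. -181.   31.] [ 580. -185.    0.]
[128  27  14  15  90] [1.22e+03 5.17e+02 1.00e+00]
[129  44  13  11  65] [ 1.149e+03  5.070e+02 -1.000e+00]
[145 223  21   7 116] [429. 342.   2.]
[242 222  20  13 115] [433.   2.   4.]
```

View pics/t1.png

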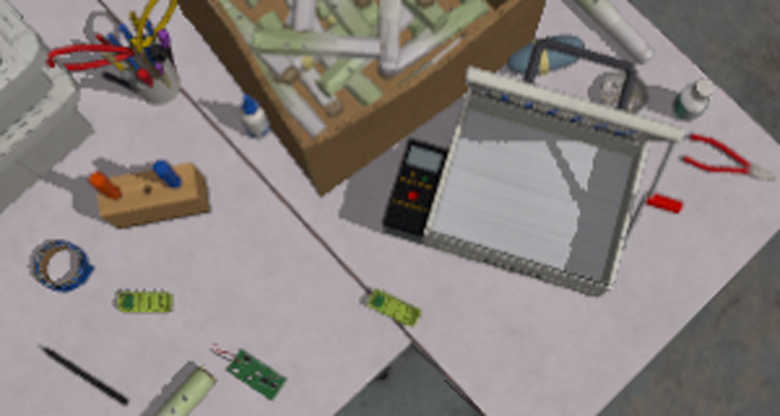

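View pics/s1.png

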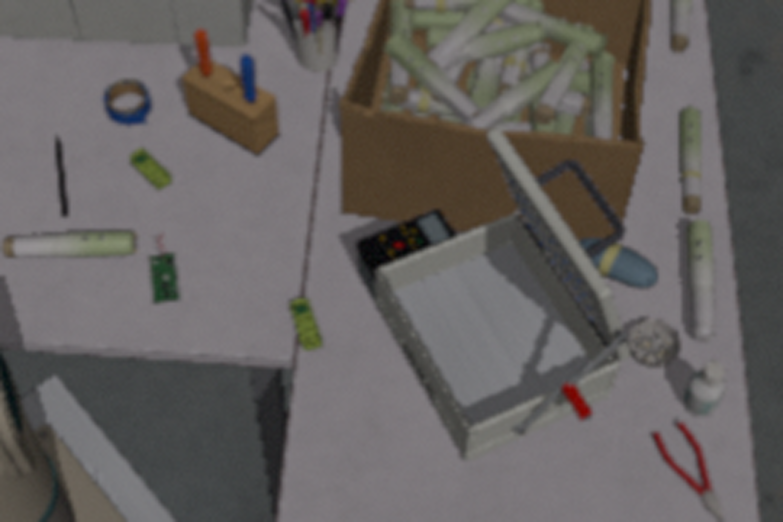

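```bash
cat >> h.py <<'E'
def plan(tgt,yaw=None,s=None):
    """tgt world mm, yaw of tool x (mod pi); prints shifts cm/deg in current tool axes"""
    s=s or monitor.read_state(); p=np.array(s['eef_pos']); y0=s['tool_rot'][2]
    R=Ro.from_euler('xyz',s['tool_rot']).as_matrix()
    dl=R.T@(np.array(tgt,float)-p)/10
    dy=0 if yaw is None else (yaw-y0+np.pi/2)%np.pi-np.pi/2
    print('shift cm',dl.round(2),'roll deg',round(-np.degrees(dy),1),'(yaw0 %.3f)'%y0)
B=None
E
python3 - <<'E'
from h import *
b,d,m=snap('top');a,ds,ms=snap('scene')
t=lambda x,y:(100+x/2.6,110+y/2.6)
s=lambda x,y:(120+x/2.9,110+y/2.9)
print('rim top', pts(m,[t(425,235),t(605,295)],z=90).round())
print('rim scene', pts(ms,[s(378,275),s(466,452)],z=90).round())
for im,mm,dd in((b,m,d),(a,ms,ds)):
  hsv=cv2.cvtColor(im,cv2.COLOR_RGB2HSV)
  M=cv2.inRange(hsv,(0,170,120),(6,255,255))|cv2.inRange(hsv,(174,170,120),(180,255,255))
  n,l,st_,ce=cv2.connectedComponentsWithStats(M)
  for i in range(1,n):
    if st_[i,4]>8: print('red',st_[i],pts(mm,[ce[i]],dd)[0].round())
  M=cv2.inRange(hsv,(105,130,50),(125,255,255))
  n,l,st_,ce=cv2.connectedComponentsWithStats(M)
  for i in range(1,n):
    if st_[i,4]>12: print('blue',st_[i],pts(mm,[ce[i]],dd)[0].round())
  M=cv2.inRange(hsv,(30,110,70),(50,255,255))
  n,l,st_,ce=cv2.connectedComponentsWithStats(M)
  for i in range(1,n):
    if st_[i,4]>50:
      vu=np.argwhere(l==i)[:,::-1]; w=pts(mm,vu,z=8)[:,:2].astype(np.float32); print('green',cv2.minAreaRect(w),len(vu))
# rim heights from depth: points with z 85..95 near box
for mm,dd in((m,d),(ms,ds)):
  vu=np.argwhere(dd>0)[:,::-1]; w=pts(mm,vu,dd)
  k=(abs(w[:,2]-90)<4)&(w[:,0]>400)&(w[:,0]<750)&(w[:,1]<0)&(w[:,1]>-380)
  print(cv2.minAreaRect(w[k][:,:2].astype(np.float32)),k.sum())
  k=(abs(w[:,2]-30)<4)&(w[:,0]>400)&(w[:,0]<750)&(w[:,1]<-30)&(w[:,1]>-380)
  print('bed',cv2.minAreaRect(w[k][:,:2].astype(np.float32)),k.sum())
  k=(abs(w[:,2]-84)<4)&(w[:,0]>500)&(w[:,0]<680)&(w[:,1]>250)&(w[:,1]<420)
  print('stand',cv2.minAreaRect(w[k][:,:2].astype(np.float32)),k.sum())
plan((430,346,200))
E
```

```text
rim top [[ 518.  -34.   90.]
 [ 448. -264.   90.]]
rim scene [[ 520.  -46.   90.]
 [ 437. -292.   90.]]
red [119 127  30   6  59] [727. 402. 172.]
red [125 133  17   4  35] [719. 413. 137.]
red [153 137   4   3   9] [713. 342. 127.]
red [366 162  21  11  33] [ 677. -445.   11.]
red [364 171  23   6  30] [ 646. -438.   12.]
red [349 185  13   7  52] [ 562. -331.  131.]
blue [194 146   5   8  26] [689. 207.  83.]
blue [159 172  10  10  56] [572. 289. 158.]
blue [122 207  14  15  48] [460. 433.  22.]
green ((1215.079345703125, 516.052490234375), (30.87936782836914, 70.28980255126953), 54.37099838256836) 99
green ((1137.97607421875, 495.5491027832031), (73.60985565185547, 25.65738296508789), 51.363914489746094) 87
green ((428.6699523925781, 344.31982421875), (21.311792373657227, 72.14258575439453), 2.3124208450317383) 127
green ((433.3332824707031, 4.777740478515625), (67.55145263671875, 23.582805633544922), 65.36211395263672) 117
red [316 243   7  10  21] [ 565. -339.  124.]
blue [  0  36  19  41 470] [ 249. 1924. -305.]
blue [204 130   4  15  39] [576. 286. 134.]
blue [158 146  13   6 
[... 252 characters left out ...]
69409179688, -145.22958374023438), (336.86004638671875, 222.69728088378906), 74.96721649169922) 531
bed ((600.9285888671875, -202.7981414794922), (342.3540954589844, 280.17333984375), 87.64453125) 2877
stand ((569.574462890625, 333.1932373046875), (52.228668212890625, 131.80752563476562), 13.021017074584961) 411
((597.2788696289062, -150.87362670898438), (328.4206848144531, 216.67706298828125), 76.55272674560547) 362
bed ((590.3161010742188, -160.3614044189453), (299.1580505371094, 204.15272521972656), 75.6700439453125) 1956
stand ((568.3307495117188, 328.4028015136719), (53.77959442138672, 131.9512939453125), 14.417082786560059) 193
shift cm [-23.73 -15.15   0.47] roll deg -0.0 (yaw0 2.693)
```

Request:
arm_command:
  series: [100, -3.4, -2.1, 0, 0, 100, -6.8, -4.2, 0, 0, 100, -10.2, -6.3, 0, 0, 100, -13.6, -8.4, 0, 0, 100, -17, -10.5, 0, 0]

```text
clock: 0.72
eef_pos: [390.3, 415.6, 205.0]
tool_rot: [3.141, 0.0, 2.693]
force: [0.6, 0.3, 0.1]
width: 85.6
gripper_force: 0.0
```

Request:
arm_command:
  series: [100, -3.4, -2.3, 0, 7, 100, -6.7, -4.6, 0, 14, 100, -6.7, -4.6, 0, 21, 100, -6.7, -4.6, 0, 28, 100, -6.7, -4.6, 0, 35]

```text
clock: 1.13
eef_pos: [430.7, 345.8, 205.1]
tool_rot: [3.141, -0.0, 2.073]
force: [0.9, 0.5, 1.2]
width: 85.2
gripper_force: 0.0
```

Request:
arm_command:
  series: [100, 0, 0, 0, 7, 100, 0, 0, 0, 14, 100, 0, 0, 0, 21, 100, 0, 0, 0, 29, 100, 0, 0, 0, 29]

```text
clock: 1.55
eef_pos: [429.9, 346.9, 204.9]
tool_rot: [3.141, 0.0, 1.572]
force: [-0.6, 0.1, 0.5]
width: 85.7
gripper_force: 0.0
```

```bash
python3 - <<'E'
from h import *
st()
a,d,m=snap('wrist','w1.png')
R=np.array(m['R']);print('cam',-R.T@np.array(m['t']).ravel(),R.round(2))
t,d2,m2=snap('top');cv2.imwrite('pics/ct.png',cv2.cvtColor(t,cv2.COLOR_RGB2BGR))
E
```

```text
{'clock': 1.55, 'qpos': [-0.966, 0.509, 0.355, 1.8, -0.223, 0.872, -0.507], 'eef_pos': [429.911, 346.876, 204.862], 'tool_rot': [3.141, 0.0, 1.572], 'force': [-0.639, 0.103, 0.483], 'width': 85.662, 'gripper_force': 0.0}
cam [429.37431128 420.8457903  373.7525533 ] [[ 1.    0.    0.  ]
 [ 0.   -0.96  0.29]
 [ 0.   -0.29 -0.96]]
```

View pics/w1.png

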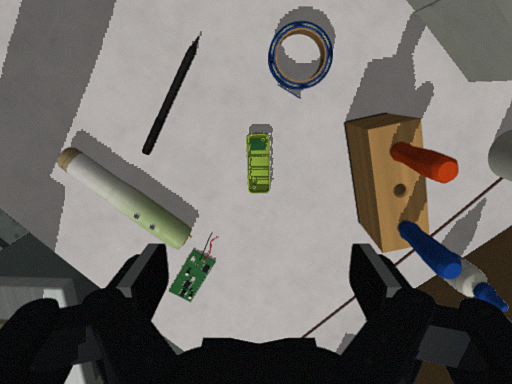

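View pics/ct.png

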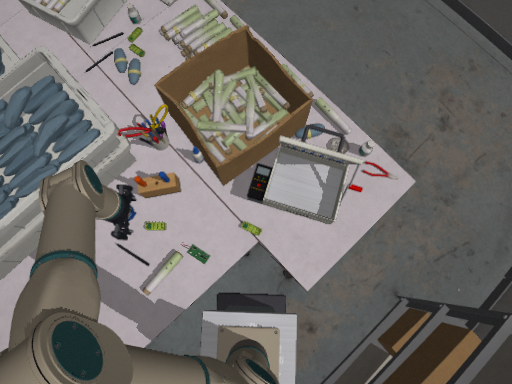

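```bash
cat >> h.py <<'E'
def shell(n='wrist',near=None,z=12,im=None):
    a,d,m=im or snap(n)
    hsv=cv2.cvtColor(a,cv2.COLOR_RGB2HSV)
    M=cv2.inRange(hsv,(28,100,50),(50,255,255)); M=cv2.morphologyEx(M,cv2.MORPH_CLOSE,np.ones((7,7)))
    n,l,s,ce=cv2.connectedComponentsWithStats(M)
    for i in range(1,n):
        if s[i,4]<150: continue
        vu=np.argwhere(l==i)[:,::-1]; w=pts(m,vu,z=z)[:,:2].astype(np.float32)
        r=cv2.minAreaRect(w); (c,(A,Bb),an)=r
        if not(50<max(A,Bb)<95): continue
        if A<Bb: an+=90   # long axis angle
        zz=pts(m,vu,d)[:,2]
        print('shell',np.round(c,1),'size',round(A,1),round(Bb,1),'long axis deg',round(an%180,1),'z pct',np.percentile(zz,[5,50,95]).round(1))
E
python3 - <<'E'
from h import *
a,d,m=snap('wrist'); shell(im=(a,d,m))
vu=np.argwhere(d>0)[:,::-1]; w=pts(m,vu,d)
k=(abs(w[:,2]-84)<3)&(w[:,0]>500)&(w[:,0]<680)&(w[:,1]>230)&(w[:,1]<420)
print('stand',cv2.minAreaRect(w[k][:,:2].astype(np.float32)),np.median(w[k][:,2]))
hsv=cv2.cvtColor(a,cv2.COLOR_RGB2HSV)
M=cv2.inRange(hsv,(105,130,60),(125,255,255))[vu[:,1],vu[:,0]]>0
k=M&(w[:,0]>520)&(w[:,0]<620)&(w[:,2]>90)
for lo in range(85,175,15):
  q=w[k&(w[:,2]>lo)&(w[:,2]<lo+15)]; 
  if len(q): print(lo,len(q),q.mean(0).round(1),q.min(0).round(),q.max(0).round())
E
```

```text
shell [428.9 341.8] size 26.1 72.4 long axis deg 91.0 z pct [ 0.8  2.4 13.2]
stand ((568.3614501953125, 332.1571044921875), (51.07992172241211, 131.13034057617188), 12.525016784667969) 84.02498227243386
85 13 [568.8 291.8  97.2] [568. 289.  95.] [569. 294. 100.]
100 38 [569.5 291.4 106.2] [568. 288. 100.] [571. 295. 115.]
115 26 [569.3 291.  122. ] [568. 289. 115.] [570. 295. 130.]
130 26 [568.4 291.8 138.2] [567. 289. 131.] [582. 301. 145.]
145 76 [568.4 291.8 152.9] [567. 287. 146.] [582. 303. 160.]
160 454 [574.9 295.  167.5] [567. 286. 160.] [584. 304. 171.]
```

Request:
arm_command:
  series: [60, -0.5, -0.1, 4, 0, 60, -0.5, -0.1, 8, 0, 60, -0.5, -0.1, 12, 0, 60, -0.5, -0.1, 16, 0, 60, -0.5, -0.1, 19.2, 0]

```text
clock: 2.12
eef_pos: [428.2, 341.4, 10.5]
tool_rot: [-3.14, 0.0, 1.578]
force: [0.5, -0.0, 0.1]
width: 51.3
gripper_force: 0.0
```

Request:
arm_command:
  series: [60, 0, 0, 0.5, 0, 60, 0, 0, 1, 0, 50, 0, 0, 1, 0, 40, 0, 0, 1, 0, 36, 0, 0, 1, 0]

```text
clock: 2.53
eef_pos: [430.4, 342.9, 4.9]
tool_rot: [3.139, -0.003, 1.576]
force: [-0.4, 0.2, -0.5]
width: 30.8
gripper_force: 0.0
```

Request:
arm_command:
  series: [30, 0, 0, 0, 0, 20, 0, 0, 0, 0, 15, 0, 0, 0, 0, 15, 0, 0, 0, 0, 15, 0, 0, 0, 0]

```text
clock: 2.95
eef_pos: [429.1, 341.9, 3.2]
tool_rot: [3.141, -0.0, 1.576]
force: [-0.5, 1.2, 0.6]
width: 12.9
gripper_force: 0.0
```

```bash
python3 - <<'E'
from h import *
st()
a,d,m=snap('wrist','w2.png')
E
```

```text
{'clock': 2.95, 'qpos': [-0.854, 0.801, 0.202, 1.95, -0.357, 0.424, -0.38], 'eef_pos': [429.069, 341.907, 3.153], 'tool_rot': [3.141, -0.0, 1.576], 'force': [-0.474, 1.221, 0.599], 'width': 12.945, 'gripper_force': 0.0}
```

View pics/w2.png

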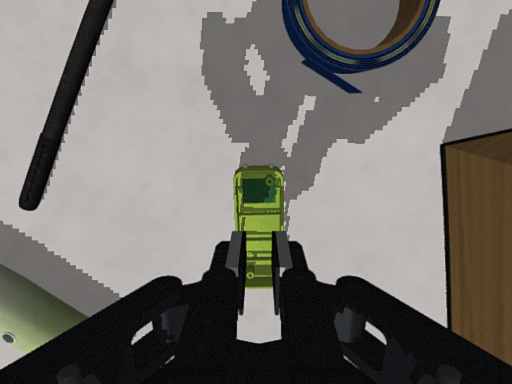

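```bash
python3 - <<'E'
from h import *
a,d,m=snap('wrist')
for v in (175,190,205,215,225):
  us=np.arange(226,296,3); w=pts(m,[(u,v) for u in us],d); print(v,w[0,1].round(),[(int(round(x)),int(round(z))) for x,_,z in w])
c=cv2.cvtColor(a,cv2.COLOR_RGB2BGR)[150:310,200:320]; cv2.imwrite('pics/w2c.png',cv2.resize(c,None,fx=4,fy=3.75,interpolation=2))
E
```

```text
175 372.0 [(410, 0), (412, -1), (413, 0), (416, 13), (418, 12), (419, 2), (420, 1), (422, 2), (424, 2), (425, 2), (427, 1), (429, 2), (430, 1), (432, 1), (434, 4), (435, 5), (437, 2), (439, 2), (440, 13), (442, -1), (444, 0), (446, 0), (448, -1), (449, 0)]
190 363.0 [(410, 0), (412, 0), (413, 1), (416, 14), (417, 3), (419, 2), (421, 7), (422, 8), (424, 8), (426, 7), (427, 7), (429, 7), (430, 7), (432, 9), (434, 8), (435, 8), (437, 9), (439, 3), (440, 9), (442, 12), (444, 0), (446, -1), (448, 0), (450, 0)]
205 353.0 [(410, -1), (411, 0), (413, 0), (416, 13), (417, 5), (418, 2), (420, 0), (422, 1), (424, 3), (425, 1), (427, 2), (429, 2), (431, 1), (432, 2), (434, 2), (436, 2), (438, 1), (439, 2), (441, 8), (442, 13), (445, -1), (446, 0), (448, 0), (450, 0)]
215 347.0 [(409, -1), (411, -1), (413, -1), (416, 13), (417, 5), (419, 6), (420, 7), (422, 7), (424, 5), (425, 6), (427, 6), (429, 6), (431, 6), (432, 6), (434, 6), (436, 6), (437, 5), (439, 5), (441, 7), (442, 13), (445, -1), (447, 0), (449, -1), (450, -1)]
225 341.0 [(409, 0), (411, -1), (413, 0), (416, 12), (417, 9), (418, 2), (420, 3), (422, 2), (424, 1), (425, 2), (427, 2), (429, 2), (431, 2), (432, 2), (434, 2), (436, 1), (438, 1), (440, 2), (441, 7), (442, 14), (445, 0), (447, -1), (449, 0), (450, -1)]
```

View pics/w2c.png

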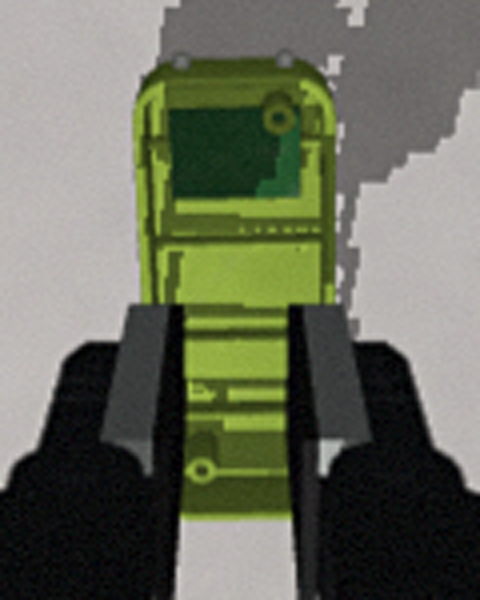

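```bash
python3 - <<'E'
from h import *
a,d,m=snap('wrist')
for v in (232,236,240,250,260,270,280):
  us=list(range(226,250,3))+list(range(268,294,3)); w=pts(m,[(u,v) for u in us],d); print(v,[tuple(int(round(q)) for q in p) for p in w])
st()
E
```

```text
232 [(409, 336, -1), (411, 336, -1), (416, 352, 34), (417, 352, 34), (419, 352, 33), (420, 353, 35), (422, 352, 35), (422, 338, 2), (434, 337, 1), (436, 338, 2), (436, 352, 34), (437, 353, 35), (439, 352, 34), (440, 353, 35), (445, 336, -1), (447, 336, -1), (449, 336, 0)]
236 [(409, 334, 0), (411, 334, 0), (416, 353, 40), (418, 352, 38), (419, 352, 39), (420, 352, 37), (422, 353, 40), (422, 335, 2), (434, 335, 3), (436, 335, 1), (436, 352, 39), (437, 352, 38), (439, 352, 38), (440, 353, 40), (441, 352, 39), (447, 333, -1), (449, 334, -1)]
240 [(409, 332, 1), (411, 331, 0), (417, 353, 44), (418, 352, 43), (419, 352, 43), (421, 352, 42), (422, 352, 43), (422, 334, 6), (434, 334, 6), (436, 335, 7), (436, 352, 43), (437, 352, 43), (438, 352, 43), (440, 352, 43), (441, 352, 43), (447, 331, 0), (449, 331, 0)]
250 [(414, 348, 44), (416, 352, 53), (417, 352, 53), (419, 352, 53), (420, 352, 52), (421, 352, 53), (422, 350, 47), (422, 326, 2), (434, 326, 2), (436, 325, 2), (435, 352, 52), (436, 353, 53), (438, 353, 54), (439, 352, 52), (440, 353, 53), (441, 353, 53), (444, 348, 45)]
260 [(416, 
[... 330 characters left out ...]
, (421, 351, 66), (422, 351, 67), (422, 341, 50), (422, 315, 7), (435, 312, 2), (436, 312, 2), (435, 346, 58), (436, 351, 67), (437, 351, 66), (438, 352, 67), (439, 354, 70), (440, 354, 71), (441, 355, 72)]
280 [(417, 354, 77), (418, 353, 76), (419, 353, 77), (420, 352, 75), (421, 347, 66), (422, 346, 66), (422, 337, 52), (422, 308, 7), (435, 308, 7), (436, 307, 6), (435, 342, 60), (436, 346, 66), (437, 349, 70), (437, 354, 77), (438, 354, 77), (439, 353, 76), (440, 354, 77)]
{'clock': 3.1, 'qpos': [-0.854, 0.802, 0.201, 1.95, -0.357, 0.424, -0.38], 'eef_pos': [428.968, 341.764, 2.873], 'tool_rot': [-3.141, 0.0, 1.576], 'force': [-1.089, 0.385, -0.423], 'width': 12.451, 'gripper_force': 0.0}
```

Request:
arm_command:
  series: [50, 0, 0, 0, 0, 50, 0, 0, 0, 0, 50, 0, 0, 0, 0, 50, 0, 0, 0, 0, 50, 0, 0, 0.5, 0]

```text
clock: 3.52
eef_pos: [429.6, 342.2, -1.6]
tool_rot: [3.14, -0.001, 1.576]
force: [0.2, -0.2, -0.4]
width: 42.8
gripper_force: 0.0
```

Request:
arm_command:
  series: [50, 0, 0, 0.5, 0, 50, 0, 0, 1, 0, 50, 0, 0, 1.3, 0, 50, 0, 0, 1.3, 0, 50, 0, 0, 1.3, 0]

```text
clock: 3.93
eef_pos: [428.8, 341.5, -15.5]
tool_rot: [-3.141, 0.001, 1.576]
force: [-0.2, -1.1, -0.6]
width: 42.7
gripper_force: 0.0
```

```bash
python3 - <<'E'
from h import *
st()
a,d,m=snap('wrist')
vu=np.argwhere(d>0)[:,::-1]; w=pts(m,vu,d); k=(abs(w[:,1]-352)<4)&(abs(w[:,0]-429)<40)&(w[:,2]>5)&(w[:,2]<60)
q=w[k]; q=q[abs(q[:,0]-429)>15]; print(q[q[:,2].argsort()][:400:25].round())
E
```

```text
{'clock': 3.933, 'qpos': [-0.842, 0.833, 0.184, 1.953, -0.366, 0.389, -0.372], 'eef_pos': [428.821, 341.526, -15.536], 'tool_rot': [-3.141, 0.001, 1.576], 'force': [-0.225, -1.105, -0.633], 'width': 42.702, 'gripper_force': 0.0}
[[450. 348.  13.]
 [404. 352.  17.]
 [451. 352.  18.]
 [456. 352.  19.]
 [401. 352.  19.]
 [407. 349.  20.]
 [459. 348.  21.]
 [401. 352.  21.]
 [404. 352.  22.]
 [407. 352.  23.]
 [450. 349.  23.]
 [459. 348.  24.]
 [452. 352.  24.]
 [400. 352.  25.]
 [456. 352.  25.]
 [403. 352.  26.]]
```

Request:
arm_command:
  series: [50, 0, 0, 0.5, 0, 50, 0, 0, 1, 0, 50, 0, 0, 1.3, 0, 50, 0, 0, 1.3, 0, 50, 0, 0, 1.3, 0]

```text
clock: 4.4
eef_pos: [429.0, 341.7, -28.2]
tool_rot: [-3.141, -0.0, 1.576]
force: [-1.4, 0.3, 2.4]
width: 42.5
gripper_force: 1.2
```

Request:
arm_command:
  series: [40, 0, 0, 0, 0, 30, 0, 0, 0, 0, 20, 0, 0, 0, 0, 20, 0, 0, 0, 0, 20, 0, 0, 0, 0]

```text
clock: 4.82
eef_pos: [430.3, 342.5, -26.3]
tool_rot: [3.139, -0.002, 1.575]
force: [-1.4, -1.0, 17.1]
width: 25.4
gripper_force: 63.2
```

Request:
arm_command:
  series: [15, 0, 0, -2, 0, 15, 0, 0, -6, 0, 15, 0, 0, -10, 0, 15, 0, 0, -14, 0, 15, 0, 0, -18, 0]

```text
clock: 5.23
eef_pos: [428.5, 341.3, 153.4]
tool_rot: [-3.141, 0.001, 1.576]
force: [-0.2, 0.0, -1.1]
width: 25.6
gripper_force: 59.6
```

```bash
python3 - <<'E'
from h import *
st()
plan((470,-100,200),np.radians(75))
E
```

```text
{'clock': 5.233, 'qpos': [-0.945, 0.571, 0.335, 1.865, -0.263, 0.75, -0.46], 'eef_pos': [428.544, 341.338, 153.368], 'tool_rot': [-3.141, 0.001, 1.576], 'force': [-0.171, 0.02, -1.086], 'width': 25.552, 'gripper_force': 59.605}
shift cm [-44.16   3.93  -4.63] roll deg 15.3 (yaw0 1.576)
```

Request:
arm_command:
  series: [15, -3.8, 0.6, -0.7, 0, 15, -7.6, 1.2, -1.4, 0, 15, -11.4, 1.8, -2.1, 0, 15, -15.2, 2.4, -2.8, 0, 15, -19, 3, -3.5, 0]

```text
clock: 5.65
eef_pos: [459.7, 150.3, 187.1]
tool_rot: [-3.142, -0.0, 1.576]
force: [0.5, -0.1, -1.1]
width: 25.2
gripper_force: 59.6
```

Request:
arm_command:
  series: [15, -3.8, 0.6, -0.7, 0, 15, -7.6, 1.2, -1.4, 0, 15, -11.4, 1.8, -2.1, 0, 15, -15.2, 2.4, -2.8, 0, 15, -19, 3, -3.5, 0]

```text
clock: 6.07
eef_pos: [490.7, -39.7, 222.1]
tool_rot: [-3.141, -0.0, 1.576]
force: [0.7, -0.4, -0.0]
width: 25.4
gripper_force: 59.6
```

Request:
arm_command:
  series: [15, -3.8, 0.5, -0.7, 5, 15, -7.6, 1.1, -1.4, 10, 15, -8.1, 1.1, -1.7, 15, 15, -8.1, 1.1, -1.7, 15, 15, -8.1, 1.1, -1.7, 15]

```text
clock: 6.48
eef_pos: [501.9, -118.3, 238.4]
tool_rot: [-3.14, -0.001, 1.316]
force: [0.1, 0.0, -1.2]
width: 25.6
gripper_force: 59.7
```

```bash
python3 - <<'E'
from h import *
st()
a,d,m=snap('wrist','w3.png')
vu=np.argwhere(d>0)[:,::-1]; w=pts(m,vu,d)
for nm,zz in(('rim',90),('deck',80),('bed',30)):
  k=(abs(w[:,2]-zz)<4)&(w[:,0]>420)&(w[:,0]<720)&(w[:,1]<30)&(w[:,1]>-330)
  print(nm,cv2.minAreaRect(w[k][:,:2].astype(np.float32)),k.sum(),np.median(w[k][:,2]))
t,d,m=snap('top'); cv2.imwrite('pics/t3.png',cv2.cvtColor(t,cv2.COLOR_RGB2BGR))
E
```

```text
{'clock': 6.483, 'qpos': [-0.147, 0.428, 0.466, 1.853, -0.238, 0.916, 0.174], 'eef_pos': [501.935, -118.306, 238.4], 'tool_rot': [-3.14, -0.001, 1.316], 'force': [0.098, 0.002, -1.173], 'width': 25.559, 'gripper_force': 59.666}
rim ((597.8092651367188, -145.46502685546875), (322.9273681640625, 205.27239990234375), 75.72604370117188) 4148 89.78250332506082
deck ((652.0473022460938, -126.3568115234375), (175.70542907714844, 359.58221435546875), 21.023344039916992) 8534 79.99216231711335
bed ((601.0189819335938, -135.370361328125), (331.77569580078125, 192.0528564453125), 74.73318481445312) 24341 30.913040966329568
```

View pics/w3.png

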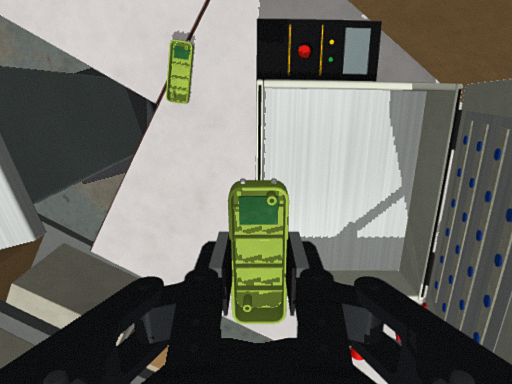

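```bash
python3 - <<'E'
from h import *
a,d,m=snap('wrist')
r=pts(m,[(258,82),(461,85),(262,170)],z=90); k=pts(m,[(257,20),(380,21),(377,80),(258,80)],z=80)
print(r.round(1),k.round(1))
v=r[1]-r[0];print('x axis ang',np.degrees(np.arctan2(v[1],v[0])),np.linalg.norm(v)); v=r[0]-r[2];print('y ang-90',np.degrees(np.arctan2(v[1],v[0]))-90)
v=k[1]-k[0];print('deck',np.degrees(np.arctan2(v[1],v[0])),np.linalg.norm(v))
hsv=cv2.cvtColor(a,cv2.COLOR_RGB2HSV)
M=(cv2.inRange(hsv,(0,150,120),(8,255,255))|cv2.inRange(hsv,(172,150,120),(180,255,255)))[20:80,258:380]
vu=np.argwhere(M)[:,::-1]+[258,20]; print('button',vu.mean(0),pts(m,[vu.mean(0)],z=72),pts(m,vu,d).mean(0))
yw=np.radians(-14.5)
for n,yw in(('a',-14.5),('b',-15.5)):
  yw=np.radians(yw);X=np.array([np.cos(yw),np.sin(yw)]);Y=np.array([-X[1],X[0]])
  print(r[0][:2]+102.5*X-125*Y, k[0][:2]+102*X-181*Y)
shell(im=(a,d,m))
w=pts(m,np.argwhere((a[...,1]>a[...,2]+60.)&(d>0))[:,::-1],d); q=w[(w[:,2]>100)]; print('held',q.min(0),q.max(0),q.mean(0))
E
```

```text
[[ 522.4  -33.7   90. ]
 [ 716.1  -84.4   90. ]
 [ 504.6 -119.2   90. ]] [[535.7  21.7  80. ]
 [649.8  -7.5  80. ]
 [638.3 -60.5  80. ]
 [523.  -31.5  80. ]]
x axis ang -14.658758170484544 200.16486823534692
y ang-90 -11.780754570206199
deck -14.351840313512417 117.77712843057188
button [304.61607143  52.35714286] [[574.67568526 -17.13395521  72.        ]] [574.70695695 -17.12483805  71.83067164]
[ 590.34626849 -180.40186376] [ 589.1786734  -179.05787756]
[ 587.7759603  -181.56519849] [ 585.66655498 -179.95982063]
shell [435.    2.8] size 71.6 28.6 long axis deg 66.6 z pct [ 0.5  2.5 13.2]
held [ 481.43828589 -153.85529909  264.42168502] [521.77100113 -80.51151709 278.87994896] [ 501.48352689 -119.05933771  269.22765538]
```

View pics/t3.png

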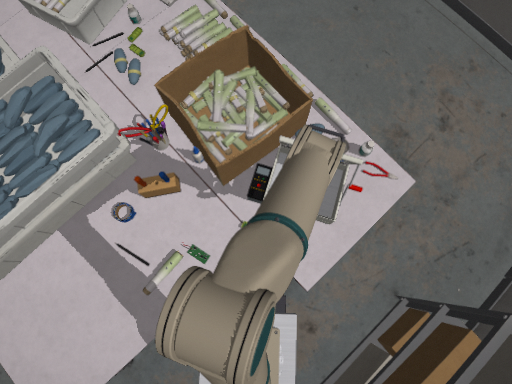

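Request:
arm_command:
  series: [15, -3.2, 1.9, 0, 0, 15, -6.4, 3.8, 0, 0, 15, -8.8, 5.2, 0, 0, 15, -8.8, 5.2, 2, 0, 15, -8.8, 5.2, 5, 0]

```text
clock: 7.05
eef_pos: [532.7, -219.1, 190.4]
tool_rot: [3.135, 0.001, 1.314]
force: [0.1, 1.0, -1.0]
width: 25.4
gripper_force: 59.7
```

Request:
arm_command:
  series: [15, 0, 0, 4, 0, 15, 0, 0, 8, 0, 15, 0, 0, 12, 0, 15, 0, 0, 14, 0, 15, 0, 0, 15.5, 0]

```text
clock: 7.47
eef_pos: [528.6, -214.1, 30.5]
tool_rot: [-3.136, -0.002, 1.318]
force: [0.4, -0.1, 0.1]
width: 25.5
gripper_force: 59.7
```

```bash
python3 - <<'E'
from h import *
st()
a,d,m=snap('wrist','w4.png')
w=pts(m,np.argwhere((a[...,1]>a[...,2]+60.)&(d>0))[:,::-1],d); q=w[(w[:,2]>40)]; print('held',np.percentile(q,[1,50,99],axis=0))
E
```

```text
{'clock': 7.467, 'qpos': [0.145, 0.787, 0.304, 1.878, -0.422, 0.546, 0.478], 'eef_pos': [528.638, -214.124, 30.536], 'tool_rot': [-3.136, -0.002, 1.318], 'force': [0.432, -0.144, 0.062], 'width': 25.511, 'gripper_force': 59.656}
held [[ 509.63713374 -249.71530341   57.44409805]
 [ 527.69230241 -217.24121484   58.98878525]
 [ 547.29257111 -179.24595143   70.60064161]]
```

View pics/w4.png

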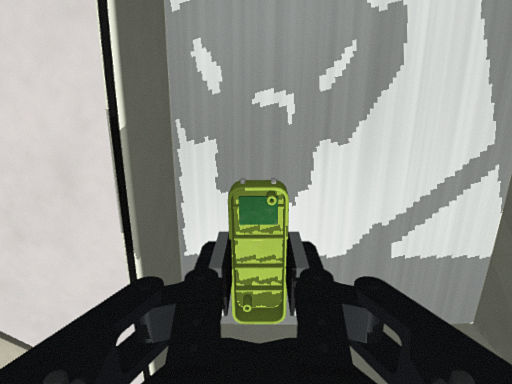

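Request:
arm_command:
  series: [15, 0, 0, 0.8, 0, 15, 0, 0, 1.6, 0, 15, 0, 0, 2.3, 0, 15, 0, 0, 2.5, 0, 15, 0, 0, 2.5, 0]

```text
clock: 7.93
eef_pos: [530.3, -217.0, 8.9]
tool_rot: [-3.142, -0.0, 1.314]
force: [0.3, -0.4, -0.2]
width: 25.4
gripper_force: 59.7
```

Request:
arm_command:
  series: [30, 0, 0, 0, 0, 36, 0, 0, 0, 0, 42, 0, 0, 0, 0, 46, 0, 0, 0, 0, 46, 0, 0, 0, 0]

```text
clock: 8.35
eef_pos: [533.6, -218.5, 10.4]
tool_rot: [3.135, 0.001, 1.314]
force: [5.7, -0.2, 3.8]
width: 39.4
gripper_force: 0.0
```

Request:
arm_command:
  series: [46, 0, 0, -2, 0, 46, 0, 0, -6, 0, 46, 0, 0, -10, 0, 46, 0, 0, -14, 0, 46, 0, 0, -18, 0]

```text
clock: 8.77
eef_pos: [529.2, -217.0, 190.8]
tool_rot: [-3.14, -0.0, 1.314]
force: [0.8, -0.0, 0.1]
width: 39.3
gripper_force: 0.0
```

```bash
python3 - <<'E'
from h import *
st()
a,d,m=snap('wrist')
shell(im=(a,d,m),z=43)
plan((435,4,150),np.radians(66.6))
E
```

```text
{'clock': 8.767, 'qpos': [0.056, 0.568, 0.443, 1.764, -0.304, 0.879, 0.377], 'eef_pos': [529.22, -216.966, 190.816], 'tool_rot': [-3.14, -0.0, 1.314], 'force': [0.772, -0.031, 0.103], 'width': 39.265, 'gripper_force': 0.0}
shell [ 530.5 -217.2] size 72.4 26.6 long axis deg 77.0 z pct [30.9 32.4 43.4]
shift cm [ 19.11 -15.29   4.66] roll deg 8.6 (yaw0 1.313)
```

Request:
arm_command:
  series: [60, 3.2, -2.5, 0, 0, 60, 6.4, -5, 0, 0, 60, 9.6, -7.6, 0, 0, 60, 12.8, -10.2, 0, 0, 60, 16, -12.8, 0, 0]

```text
clock: 9.23
eef_pos: [445.4, -28.4, 189.0]
tool_rot: [-3.141, -0.0, 1.313]
force: [0.8, 0.6, 0.0]
width: 50.9
gripper_force: 0.0
```

Request:
arm_command:
  series: [60, 3.1, -2.5, 1, 4, 60, 3.1, -2.5, 4, 8.6, 60, 3.1, -2.5, 8, 8.6, 60, 3.1, -2.5, 10, 8.6, 60, 3.1, -2.5, 10, 8.6]

```text
clock: 9.65
eef_pos: [427.4, 6.9, 86.1]
tool_rot: [-3.135, 0.003, 1.165]
force: [-0.1, -0.6, -0.4]
width: 51.6
gripper_force: 0.0
```

```bash
python3 - <<'E'
from h import *
st(); shell()
plan((435,3.5,-28),np.radians(66.6))
E
```

```text
{'clock': 9.65, 'qpos': [-0.328, 0.565, 0.354, 2.226, -0.466, 0.427, -0.001], 'eef_pos': [427.449, 6.904, 86.097], 'tool_rot': [-3.135, 0.003, 1.165], 'force': [-0.081, -0.585, -0.413], 'width': 51.59, 'gripper_force': 0.0}
shell [434.3   3.8] size 73.0 26.9 long axis deg 66.4 z pct [ 1.   2.5 13.3]
shift cm [ 0.    0.73 11.58] roll deg 0.1 (yaw0 1.164)
```

Request:
arm_command:
  series: [50, 0, 0, 3, 0, 50, 0, 0, 6, 0, 50, 0, 0, 9, 0, 50, 0, 0, 10, 0, 50, 0, 0, 10, 0]

```text
clock: 10.12
eef_pos: [432.4, 6.3, -10.7]
tool_rot: [3.14, -0.002, 1.163]
force: [-0.3, 0.7, -0.1]
width: 42.9
gripper_force: 0.0
```

```bash
python3 - <<'E'
from h import *
st(); shell()
plan((434.3,3.8,-26),np.radians(66.4))
E
```

```text
{'clock': 10.117, 'qpos': [-0.28, 0.78, 0.299, 2.267, -1.081, 0.239, 0.597], 'eef_pos': [432.376, 6.283, -10.667], 'tool_rot': [3.14, -0.002, 1.163], 'force': [-0.254, 0.742, -0.074], 'width': 42.937, 'gripper_force': 0.0}
shell [434.3   4.2] size 75.0 27.0 long axis deg 66.8 z pct [ 1.1  2.8 13.2]
shift cm [-0.12  0.32  1.41] roll deg 0.3 (yaw0 1.163)
```

Request:
arm_command:
  series: [50, 1, 0.3, 0, 0, 50, 2, 0.3, 0, 0, 50, 2, 0.3, 0.5, 0, 50, 2, 0.3, 1, 0, 50, 2, 0.3, 1.5, 0]

```text
clock: 10.58
eef_pos: [442.2, 23.4, -25.2]
tool_rot: [3.141, -0.001, 1.164]
force: [0.3, -1.8, -0.0]
width: 42.8
gripper_force: 0.0
```

Request:
arm_command:
  series: [50, 0, 0, 0, 0, 50, 0, 0, 0, 0, 50, 0, 0, 0, 0, 50, 0, 0, 0, 0, 50, 0, 0, 0, 0]

```text
clock: 11.0
eef_pos: [441.9, 23.3, -25.6]
tool_rot: [-3.141, 0.0, 1.163]
force: [0.2, 0.7, -1.3]
width: 42.5
gripper_force: 0.0
```

```bash
python3 - <<'E'
from h import *
st(); shell()
plan((442,22,-26),np.radians(66.4))
E
```

```text
{'clock': 11.0, 'qpos': [-0.308, 0.816, 0.287, 2.239, -1.099, 0.233, 0.571], 'eef_pos': [441.868, 23.348, -25.613], 'tool_rot': [-3.141, 0.0, 1.163], 'force': [0.173, 0.677, -1.299], 'width': 42.47, 'gripper_force': 0.0}
shell [436.2   8.9] size 68.5 27.0 long axis deg 66.6 z pct [ 1.1  2.8 13.2]
shift cm [-0.13  0.07  0.04] roll deg 0.3 (yaw0 1.164)
```

Reached. Close and lift gently, moving outward.

Request:
arm_command:
  series: [40, 0, 0, 0, 0, 30, 0, 0, 0, 0, 20, 0, 0, 0, 0, 20, 0, 0, 0, 0, 20, 0, 0, 0, 0]

```text
clock: 11.47
eef_pos: [441.9, 23.6, -25.4]
tool_rot: [-3.141, 0.0, 1.164]
force: [-0.9, -0.7, 5.0]
width: 25.1
gripper_force: 59.0
```

Request:
arm_command:
  series: [15, 0, 0, -1, 0, 15, 0, 0, -3, 0, 15, 0, 0, -6, 0, 15, 0, 0, -10, 0, 15, 0, 0, -14, 0]

```text
clock: 11.88
eef_pos: [440.6, 23.4, 115.3]
tool_rot: [-3.138, 0.002, 1.163]
force: [1.8, 1.5, -0.7]
width: 25.2
gripper_force: 59.1
```

```bash
python3 - <<'E'
from h import *
st()
a,d,m=snap('wrist')
w=pts(m,np.argwhere((a[...,1]>a[...,2]+60.)&(d>0))[:,::-1],d); q=w[(w[:,2]>70)&(w[:,2]<200)]; print('held',np.percentile(q,[1,50,99],axis=0))
X=np.array([.968,-.25]);Y=np.array([.25,.968])
t=np.array([589,-180])-48*X+62*Y; print(t); plan((*t,190),np.radians(75.5))
E
```

```text
{'clock': 11.883, 'qpos': [-0.622, 0.608, 0.754, 2.178, -0.726, 0.628, 0.251], 'eef_pos': [440.555, 23.37, 115.339], 'tool_rot': [-3.138, 0.002, 1.163], 'force': [1.79, 1.488, -0.694], 'width': 25.247, 'gripper_force': 59.092}
held [[ 4.11349048e+02 -3.24846918e+01  7.96032362e+01]
 [ 4.31639713e+02 -1.56111889e-01  1.42817452e+02]
 [ 5.96864191e+02  3.83701988e+01  1.54539986e+02]]
[ 558.036 -107.984]
shift cm [-7.46 15.63 -6.81] roll deg -8.9 (yaw0 1.162)
```

Request:
arm_command:
  series: [15, 0, 0, -3, -4, 15, 0, 1, -6.8, -8.9, 15, -1.5, 4.5, -6.8, -8.9, 15, -3.3, 8, -6.8, -8.9, 15, -5, 11, -6.8, -8.9]

```text
clock: 12.35
eef_pos: [525.3, -65.8, 183.1]
tool_rot: [3.14, -0.001, 1.323]
force: [0.4, -0.2, -1.1]
width: 25.1
gripper_force: 59.1
```

```bash
python3 - <<'E'
from h import *
st()
plan((558,-108,60),np.radians(75.5))
E
```

```text
{'clock': 12.35, 'qpos': [-0.438, 0.604, 0.797, 1.894, -0.557, 0.878, 0.392], 'eef_pos': [525.286, -65.816, 183.135], 'tool_rot': [3.14, -0.001, 1.323], 'force': [0.441, -0.187, -1.058], 'width': 25.131, 'gripper_force': 59.106}
shift cm [-3.3   4.18 12.32] roll deg 0.3 (yaw0 1.323)
```

Request:
arm_command:
  series: [15, -2, 2.5, 0, 0, 15, -3.3, 4.2, 0, 0, 15, -3.3, 4.2, 3.5, 0, 15, -3.3, 4.2, 7, 0, 15, -3.3, 4.2, 10, 0]

```text
clock: 12.77
eef_pos: [555.2, -108.3, 80.4]
tool_rot: [-3.14, -0.0, 1.319]
force: [0.5, -0.1, -0.2]
width: 25.6
gripper_force: 59.1
```

Request:
arm_command:
  series: [15, 0, 0, 2, 0, 15, 0, 0, 4, 0, 15, 0, 0, 5, 0, 15, 0, 0, 5, 0, 15, 0, 0, 5, 0]

```text
clock: 13.18
eef_pos: [555.5, -108.4, 32.3]
tool_rot: [-3.14, 0.0, 1.319]
force: [0.9, -0.6, -0.3]
width: 25.6
gripper_force: 59.1
```

```bash
python3 - <<'E'
from h import *
st()
a,d,m=snap('wrist','w5.png')
X=np.array([.968,-.25]);Y=np.array([.25,.968])
w=pts(m,np.argwhere((a[...,1]>a[...,2]+60.)&(d>0))[:,::-1],d); w=w[(w[:,2]<100)]
w=np.c_[(w[:,:2]-[589,-180])@np.c_[X,Y],w[:,2]]
q=w[w[:,2]>46]; print('held local',np.percentile(q,[1,10,50,99],axis=0)); q=w[w[:,2]<46]; print('lying',np.percentile(q,[1,50,99],axis=0))
E
```

```text
{'clock': 13.183, 'qpos': [-0.217, 0.842, 0.586, 1.899, -0.763, 0.64, 0.603], 'eef_pos': [555.459, -108.421, 32.294], 'tool_rot': [-3.14, 0.0, 1.319], 'force': [0.915, -0.589, -0.317], 'width': 25.575, 'gripper_force': 59.104}
held local [[-70.673963     4.71871199  58.29301807]
 [-62.50581848  13.26509606  58.9596337 ]
 [-49.29754418  42.48167499  61.26455004]
 [-28.98033405 163.91699317  81.50038606]]
lying [[-74.79559057 -19.72118224  31.75270532]
 [-71.29152509 -18.79393959  32.81913105]
 [-68.19021434 -18.14261437  33.62699632]]
```

View pics/w5.png

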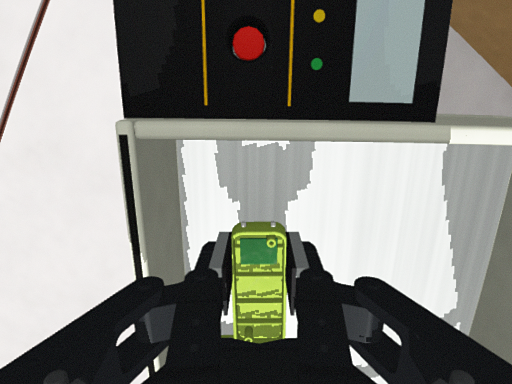

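Request:
arm_command:
  series: [15, 0, 0, 0.8, 0, 15, 0, 0, 1.6, 0, 15, 0, 0, 2.3, 0, 15, 0, 0, 2.5, 0, 15, 0, 0, 2.5, 0]

```text
clock: 13.65
eef_pos: [558.4, -109.2, 7.3]
tool_rot: [3.137, 0.001, 1.319]
force: [6.0, -1.2, 0.1]
width: 25.5
gripper_force: 62.7
```

Request:
arm_command:
  series: [30, 0, 0, 0, 0, 36, 0, 0, 0, 0, 42, 0, 0, 0, 0, 46, 0, 0, 0, 0, 46, 0, 0, 0, 0]

```text
clock: 14.07
eef_pos: [563.3, -110.9, 9.7]
tool_rot: [3.128, 0.002, 1.319]
force: [12.5, -1.7, 8.8]
width: 39.2
gripper_force: 0.0
```

Request:
arm_command:
  series: [46, 0, 0, -2, 0, 46, 0, 0, -6, 0, 46, 0, 0, -10, 0, 46, 0, 0, -14, 0, 46, 0, 0, -18, 0]

```text
clock: 14.48
eef_pos: [554.8, -108.1, 188.5]
tool_rot: [-3.139, 0.0, 1.319]
force: [0.9, -0.2, -0.4]
width: 39.4
gripper_force: 0.0
```

```bash
python3 - <<'E'
from h import *
st()
a,d,m=snap('wrist')
shell(im=(a,d,m),z=43)
a,d,m=snap('wrist')
hsv=cv2.cvtColor(a,cv2.COLOR_RGB2HSV)
M=(cv2.inRange(hsv,(0,150,120),(8,255,255))|cv2.inRange(hsv,(172,150,120),(180,255,255)))
n,l,s,ce=cv2.connectedComponentsWithStats(M)
for i in range(1,n):
  if s[i,4]>40: print('red',s[i],pts(m,[ce[i]],z=72).round(1))
E
```

```text
{'clock': 14.483, 'qpos': [-0.342, 0.647, 0.79, 1.789, -0.556, 0.945, 0.434], 'eef_pos': [554.802, -108.066, 188.5], 'tool_rot': [-3.139, 0.0, 1.319], 'force': [0.859, -0.229, -0.384], 'width': 39.444, 'gripper_force': 0.0}
shell [ 555.2 -130.2] size 73.3 26.1 long axis deg 76.5 z pct [30.9 32.5 43.3]
shell [ 503.1 -212. ] size 75.4 27.2 long axis deg 76.7 z pct [31.1 33.6 43.4]
red [242  65  13  13 143] [[574.7 -17.4  72. ]]
red [367 348   8  33 148] [[ 632.2 -376.4   72. ]]
red [377 369  13  15  65] [[ 645.6 -400.2   72. ]]
```

Request:
arm_command:
  series: [0, -4, -0.2, 0, 0, 0, -8, -0.4, 0, 0, 0, -12, -0.6, 0, 0, 0, -16, -0.8, 0, 0, 0, -20, -1, 0, 0]

```text
clock: 15.0
eef_pos: [495.1, -300.3, 186.4]
tool_rot: [-3.14, -0.001, 1.32]
force: [0.6, -0.0, -0.6]
width: 0.4
gripper_force: 0.0
```

Request:
arm_command:
  series: [0, -3.4, 0, 0, 0, 0, -3.4, 0, 0, 0, 0, -3.4, 0, 3, 0, 0, -3.4, 0, 5, 0, 0, -3.4, 0, 5, 0]

```text
clock: 15.42
eef_pos: [485.2, -329.5, 132.8]
tool_rot: [-3.133, -0.004, 1.319]
force: [-0.7, 0.9, 0.8]
width: -0.0
gripper_force: 0.0
```

```bash
cat >> h.py <<'E'
X=np.array([.968,-.25]);Y=np.array([.25,.968]);C=np.array([589,-180])
def loc(p): p=np.atleast_2d(p); return np.c_[(p[:,:2]-C)@np.c_[X,Y],p[:,2]]
def wor(x,y,z): return (*(C+x*X+y*Y),z)
def red(n):
    a,d,m=snap(n); hsv=cv2.cvtColor(a,cv2.COLOR_RGB2HSV)
    M=(cv2.inRange(hsv,(0,150,110),(8,255,255))|cv2.inRange(hsv,(172,150,110),(180,255,255)))&(d>0)
    w=loc(pts(m,np.argwhere(M)[:,::-1],d)); k=(w[:,1]<-130)&(w[:,1]>-185)&(abs(w[:,0]-25)<70)&(w[:,2]>30)
    if k.sum()>5: print(n,'knob',k.sum(),np.percentile(w[k],[2,50,98],axis=0).round(1).tolist())
E
python3 - <<'E'
from h import *
s=st(); print(loc(s['eef_pos']).round(1))
for n in('wrist','scene','top'): red(n)
plan(wor(-60,-173,60),np.radians(75.5))
a,d,m=snap('wrist','w6.png')
# finger tip: lowest dark points close to TCP
w=loc(pts(m,np.argwhere(d>0)[:,::-1],d)); e=loc(s['eef_pos'])[0]; r=w-e
k=(abs(r[:,0])<60)&(abs(r[:,1])<30)&(r[:,2]>20)&(r[:,2]<60)
for z in range(20,60,5):
  q=r[k&(abs(r[:,2]-z)<2.5)]
  if len(q):print(z,len(q),q.min(0).round(),q.max(0).round())
E
```

```text
{'clock': 15.417, 'qpos': [0.133, 0.733, 0.695, 1.775, -0.596, 0.867, 0.855], 'eef_pos': [485.189, -329.488, 132.787], 'tool_rot': [-3.133, -0.004, 1.319], 'force': [-0.739, 0.941, 0.838], 'width': -0.006, 'gripper_force': 0.0}
[[ -63.1 -170.7  132.8]]
wrist knob 1832 [[6.5, -175.9, 122.7], [12.1, -155.2, 127.7], [21.0, -134.3, 129.8]]
scene knob 27 [[9.2, -177.9, 123.2], [13.7, -166.9, 127.1], [19.0, -154.8, 133.4]]
shift cm [ 0.   -0.01  7.76] roll deg 0.1 (yaw0 1.319)
35 60 [-8.  4. 35.] [14.  9. 37.]
40 225 [-9.  3. 38.] [16.  9. 42.]
45 301 [-11.   3.  43.] [17.  9. 47.]
50 323 [-10.   3.  48.] [17.  9. 52.]
55 351 [-11.   3.  53.] [17.  9. 57.]
```

View pics/w6.png

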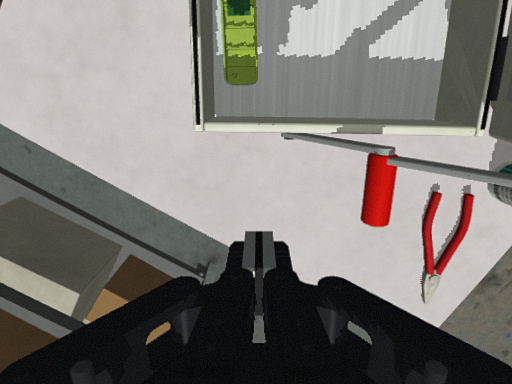

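Request:
arm_command:
  series: [0, 0, 0, 3, 0, 0, 0, 0, 6, 0, 0, 0, 0, 7.5, 0, 0, 0, 1, 7.5, 0, 0, 0, 2.5, 7.5, 0]

```text
clock: 16.03
eef_pos: [510.9, -338.5, 62.4]
tool_rot: [-3.139, -0.0, 1.318]
force: [0.4, 0.1, 0.1]
width: -0.1
gripper_force: 0.0
```

Request:
arm_command:
  series: [0, 0, 1, 0, 0, 0, 0, 2, 0, 0, 0, 0, 3, 0, 0, 0, 0, 3.8, 0, 0, 0, 0, 4.5, 0, 0]

```text
clock: 16.45
eef_pos: [554.6, -349.3, 62.4]
tool_rot: [-3.138, -0.0, 1.32]
force: [-7.2, 1.3, -5.4]
width: 0.3
gripper_force: 3.9
```

```bash
python3 - <<'E'
from h import *
s=st(); print(loc(s['eef_pos']).round(1))
for n in('wrist','scene'): red(n)
E
```

```text
{'clock': 16.45, 'qpos': [0.169, 0.899, 0.635, 1.624, -0.665, 0.85, 0.827], 'eef_pos': [554.552, -349.256, 62.399], 'tool_rot': [-3.138, -0.0, 1.32], 'force': [-7.244, 1.289, -5.415], 'width': 0.308, 'gripper_force': 3.857}
[[   9.  -172.5   62.4]]
wrist knob 2943 [[23.7, -174.7, 111.2], [29.8, -155.0, 114.3], [37.8, -133.9, 116.0]]
```

Request:
arm_command:
  series: [0, 0, 0.3, 0, 0, 0, 0, 0.6, 0, 0, 0, 0, 0.9, 0, 0, 0, 0, 1.1, 0, 0, 0, 0, 1.1, 0, 0]

```text
clock: 16.97
eef_pos: [558.0, -350.1, 58.9]
tool_rot: [-3.125, -0.003, 1.317]
force: [-12.6, 2.7, -8.2]
width: -0.1
gripper_force: 6.4
```

```bash
python3 - <<'E'
from h import *
s=st(); print(loc(s['eef_pos']).round(1))
for n in('wrist','scene'): red(n)
a,d,m=snap('wrist')
w=loc(pts(m,np.argwhere(d>0)[:,::-1],d))
# lid: fit line x-z of points z>120 behind, y -110..110
k=(w[:,2]>110)&(w[:,2]<300)&(w[:,0]>0)&(abs(w[:,1])<115)
p=w[k]; print(len(p)); 
if len(p)>50:
  f=np.polyfit(p[:,2],p[:,0],1); print('lid angle',np.arctan2(1,-f[0]))
E
```

```text
{'clock': 16.967, 'qpos': [0.171, 0.914, 0.637, 1.6, -0.66, 0.871, 0.813], 'eef_pos': [558.03, -350.135, 58.89], 'tool_rot': [-3.125, -0.003, 1.317], 'force': [-12.591, 2.72, -8.151], 'width': -0.092, 'gripper_force': 6.394}
[[  12.6 -172.4   58.9]]
wrist knob 2865 [[27.5, -175.3, 106.7], [33.7, -155.7, 110.0], [41.7, -133.9, 111.9]]
5487
lid angle 1.1978260309543995
```

Request:
arm_command:
  series: [0, 0, -1, 0, 0, 0, 0, -3, 0, 0, 0, 0, -6, 0, 0, 0, 0, -6, -4, 0, 0, 0, -6, -8, 0]

```text
clock: 17.53
eef_pos: [504.8, -336.3, 141.6]
tool_rot: [-3.136, -0.002, 1.316]
force: [1.6, -1.3, 1.1]
width: 0.4
gripper_force: 0.0
```

Request:
arm_command:
  series: [0, 0, 0, -4, 0, 0, 0, 0, -8, 0, 0, 0, 0, -12, 0, 0, 0, 0, -15, 0, 30, 0, 0, -17, 0]

```text
clock: 17.95
eef_pos: [509.7, -339.4, 317.5]
tool_rot: [3.134, 0.003, 1.319]
force: [-0.1, -0.8, -0.8]
width: 11.1
gripper_force: 0.0
```

```bash
python3 - <<'E'
from h import *
s=st(); print(loc(s['eef_pos']).round(1))
for n in('wrist','scene'): red(n)
plan(wor(60,0,310),np.radians(75.5))
E
```

```text
{'clock': 17.95, 'qpos': [0.066, 0.581, 0.828, 1.492, -0.441, 1.254, 0.696], 'eef_pos': [509.655, -339.375, 317.453], 'tool_rot': [3.134, 0.003, 1.319], 'force': [-0.089, -0.829, -0.845], 'width': 11.139, 'gripper_force': 0.0}
[[ -37.  -174.1  317.5]]
wrist knob 450 [[26.6, -176.9, 104.1], [32.8, -156.5, 109.7], [41.3, -134.0, 112.1]]
scene knob 38 [[29.9, -178.3, 105.4], [34.2, -160.9, 108.5], [40.4, -141.2, 113.2]]
shift cm [17.46  9.63  0.79] roll deg 0.1 (yaw0 1.319)
```

Knob stays folded. Move over the handle and look.

Request:
arm_command:
  series: [50, 3.4, 2, 0, 0, 50, 6.8, 4, 0, 0, 50, 10.2, 6, 0, 0, 50, 13.6, 8, 0, 0, 50, 17, 9.6, 0, 0]

```text
clock: 18.47
eef_pos: [645.4, -195.0, 311.6]
tool_rot: [3.141, -0.001, 1.32]
force: [1.4, -0.2, -0.4]
width: 42.5
gripper_force: 0.0
```

```bash
python3 - <<'E'
from h import *
s=st(); print(loc(s['eef_pos']).round(1))
a,d,m=snap('wrist','w7.png')
w=loc(pts(m,np.argwhere(d>0)[:,::-1],d))
for z in range(225,305,8):
  k=(abs(w[:,2]-z)<4)&(w[:,0]>-40)&(w[:,0]<200)&(abs(w[:,1])<130); q=w[k]
  if len(q): print(z,len(q),np.percentile(q,[1,50,99],axis=0)[:,:2].round().tolist())
E
```

```text
{'clock': 18.467, 'qpos': [-0.15, 0.695, 0.809, 1.304, -0.496, 1.345, 0.396], 'eef_pos': [645.418, -194.997, 311.606], 'tool_rot': [3.141, -0.001, 1.32], 'force': [1.416, -0.247, -0.448], 'width': 42.458, 'gripper_force': 0.0}
[[ 58.4  -0.4 311.6]]
225 2484 [[62.0, -112.0], [144.0, 95.0], [199.0, 128.0]]
233 1390 [[59.0, -117.0], [62.0, 82.0], [158.0, 130.0]]
241 1033 [[55.0, -119.0], [58.0, 22.0], [60.0, 122.0]]
249 1229 [[52.0, -118.0], [55.0, 23.0], [59.0, 121.0]]
257 2363 [[49.0, -115.0], [52.0, 38.0], [77.0, 120.0]]
265 2541 [[45.0, -114.0], [49.0, 40.0], [97.0, 120.0]]
273 3925 [[42.0, -110.0], [96.0, 23.0], [108.0, 119.0]]
281 7989 [[26.0, -105.0], [35.0, 35.0], [43.0, 122.0]]
289 466 [[34.0, -103.0], [37.0, 29.0], [40.0, 120.0]]
```

View pics/w7.png

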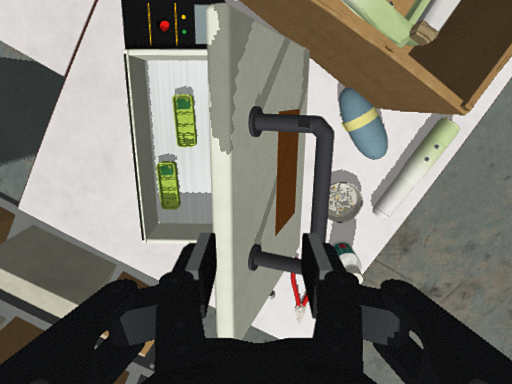

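```bash
python3 - <<'E'
from h import *
a,d,m=snap('wrist')
for v in (140,160,180,200,220):
  us=range(312,334,2); w=loc(pts(m,[(u,v) for u in us],d)); w=w[w[:,2]>200]; print(v,w.mean(0).round(1),w[:,0].min().round(),w[:,0].max().round(),w[:,2].max().round(1))
st()
E
```

```text
140 [ 99.5  56.1 270.7] 97.0 102.0 271.5
160 [102.6  43.1 273.1] 98.0 109.0 274.6
180 [102.8  29.3 273.5] 98.0 108.0 275.2
200 [103.  15. 274.] 99.0 108.0 275.2
220 [1.033e+02 1.000e-01 2.738e+02] 100.0 107.0 274.8
{'clock': 18.567, 'qpos': [-0.155, 0.697, 0.802, 1.301, -0.498, 1.345, 0.398], 'eef_pos': [649.09, -187.842, 309.901], 'tool_rot': [3.142, -0.005, 1.332], 'force': [-0.564, -0.16, -0.332], 'width': 42.533, 'gripper_force': 0.0}
```

Request:
arm_command:
  series: [36, 0, 2, 0, 0, 36, 0, 4.2, 0, 0, 36, 0, 4.2, 0, 0, 36, 0, 4.2, 0, 0, 36, 0, 4.2, 0, 0]

```text
clock: 18.98
eef_pos: [683.5, -207.7, 311.6]
tool_rot: [-3.14, 0.0, 1.318]
force: [-0.9, -0.4, 0.0]
width: 30.9
gripper_force: 0.0
```

Request:
arm_command:
  series: [36, 0, 0, 1, 0, 36, 0, 0, 2, 0, 36, 0, 0, 2, 0, 36, 0, 0, 2, 0, 36, 0, 0, 2, 0]

```text
clock: 19.4
eef_pos: [684.0, -207.1, 292.0]
tool_rot: [-3.141, 0.0, 1.319]
force: [-0.4, -0.0, -0.3]
width: 30.5
gripper_force: 0.0
```

```bash
python3 - <<'E'
from h import *
s=st(); print(loc(s['eef_pos']).round(1))
a,d,m=snap('wrist')
plan(wor(103.5,3,222),np.radians(75.5))
w=loc(pts(m,np.argwhere(d>0)[:,::-1],d)); k=(abs(w[:,2]-272)<5)&(w[:,0]>85)&(w[:,0]<125)&(w[:,1]>15)&(w[:,1]<45); print('bar',k.sum(),np.percentile(w[k],[2,50,98],axis=0))
E
```

```text
{'clock': 19.4, 'qpos': [-0.1, 0.774, 0.785, 1.195, -0.528, 1.373, 0.384], 'eef_pos': [683.986, -207.144, 292.035], 'tool_rot': [-3.141, 0.0, 1.319], 'force': [-0.363, -0.039, -0.261], 'width': 30.533, 'gripper_force': 0.0}
[[ 98.7  -2.5 292. ]]
shift cm [0.57 0.45 7.03] roll deg 0.1 (yaw0 1.319)
bar 927 [[ 96.90175345  15.78106817 269.29273422]
 [102.45532922  30.68695503 273.4939573 ]
 [108.41649025  44.45507016 275.27169559]]
```

Request:
arm_command:
  series: [36, 0.3, 0.4, 0, 0, 36, 0.3, 0.4, 2.5, 0, 36, 0.3, 0.4, 5, 0, 36, 0.3, 0.4, 7, 0, 36, 0.3, 0.4, 7, 0]

```text
clock: 19.87
eef_pos: [687.0, -203.5, 217.6]
tool_rot: [-3.134, -0.001, 1.319]
force: [-0.2, -0.1, -1.5]
width: 30.6
gripper_force: 0.0
```

Request:
arm_command:
  series: [25, 0, 0, 0, 0, 15, 0, 0, 0, 0, 5, 0, 0, 0, 0, 0, 0, 0, 0, 0, 0, 0, 0, 0, 0]

```text
clock: 20.28
eef_pos: [689.3, -205.8, 223.8]
tool_rot: [3.14, 0.0, 1.319]
force: [-1.3, 1.3, 3.4]
width: 9.8
gripper_force: 58.8
```

```bash
python3 - <<'E'
from h import *
s=st(); print(loc(s['eef_pos']).round(1))
E
```

```text
{'clock': 20.283, 'qpos': [-0.104, 0.828, 0.759, 1.283, -0.565, 1.243, 0.416], 'eef_pos': [689.32, -205.84, 223.799], 'tool_rot': [3.14, 0.0, 1.319], 'force': [-1.262, 1.316, 3.416], 'width': 9.832, 'gripper_force': 58.804}
[[1.036e+02 1.000e-01 2.238e+02]]
```

```bash
python3 - <<'E'
import numpy as np
th=np.r_[np.linspace(1.185,0.25,16)[1:],np.linspace(.25,-.01,11)[1:]]
f=lambda t:17.85*np.c_[-np.cos(t+.391),-np.sin(t+.391)]  # tool y, tool z(down)
p=f(th);p0=f(np.array([1.185]))[0]
for c in range(0,25,5): print((p[c:c+5]-p0).round(2).tolist(),th[c:c+5].round(2)); p0=p[c+4]
E
```

```text
[[-1.11, 0.03], [-2.22, 0.13], [-3.32, 0.29], [-4.41, 0.53], [-5.48, 0.83]] [1.12 1.06 1.   0.94 0.87]
[[-1.05, 0.37], [-2.07, 0.8], [-3.07, 1.3], [-4.03, 1.86], [-4.96, 2.47]] [0.81 0.75 0.69 0.62 0.56]
[[-0.89, 0.67], [-1.73, 1.4], [-2.52, 2.18], [-3.27, 3.0], [-3.96, 3.87]] [0.5  0.44 0.37 0.31 0.25]
[[-0.27, 0.38], [-0.54, 0.76], [-0.79, 1.15], [-1.03, 1.54], [-1.26, 1.94]] [0.22 0.2  0.17 0.15 0.12]
[[-0.22, 0.41], [-0.43, 0.82], [-0.63, 1.24], [-0.82, 1.66], [-1.0, 2.09]] [ 0.09  0.07  0.04  0.02 -0.01]
```

Request:
arm_command:
  series: [0, 0, -1.1, 0.03, 0, 0, 0, -2.2, 0.13, 0, 0, 0, -3.3, 0.3, 0, 0, 0, -4.4, 0.53, 0, 0, 0, -5.5, 0.83, 0]

```text
clock: 20.7
eef_pos: [637.7, -191.9, 216.5]
tool_rot: [3.135, -0.0, 1.32]
force: [1.5, 0.8, 4.4]
width: 9.6
gripper_force: 60.7
```

```bash
python3 - <<'E'
from h import *
s=st(); print(loc(s['eef_pos']).round(1))
for n in ('scene','wrist'): red(n)
E
```

```text
{'clock': 20.7, 'qpos': [-0.157, 0.752, 0.772, 1.475, -0.555, 1.135, 0.463], 'eef_pos': [637.651, -191.921, 216.491], 'tool_rot': [3.135, -0.0, 1.32], 'force': [1.517, 0.807, 4.36], 'width': 9.594, 'gripper_force': 60.706}
[[ 50.1   0.6 216.5]]
scene knob 36 [[40.9, -178.7, 84.7], [46.7, -161.9, 88.7], [54.2, -142.7, 94.8]]Traceback (most recent call last):
  File "<stdin>", line 3, in <module>
  File "h.py", line 49, in red
    w=loc(pts(m,np.argwhere(M)[:,::-1],d)); k=(w[:,1]<-130)&(w[:,1]>-185)&(abs(w[:,0]-25)<70)&(w[:,2]>30)
          ~~~^^^^^^^^^^^^^^^^^^^^^^^^^^^^
  File "h.py", line 12, in pts
    n=cv2.undistortPoints(uv,K,np.array(m['dist_coeffs'],float)).reshape(-1,2)
      ~~~~~~~~~~~~~~~~~~~^^^^^^^^^^^^^^^^^^^^^^^^^^^^^^^^^^^^^^^
cv2.error: OpenCV(4.12.0) /io/opencv/modules/calib3d/src/undistort.dispatch.cpp:347: error: (-215:Assertion failed) CV_IS_MAT(_src) && CV_IS_MAT(_dst) && (_src->rows == 1 || _src->cols == 1) && (_dst->rows == 1 || _dst->cols == 1) && _src->cols + _src->rows - 1 == _dst->rows + _dst->cols - 1 && (CV_MAT_TYPE(_src->type) == CV_32FC2 || CV_MAT_TYPE(_src->type) == CV_64FC2) && (CV_MAT_TYPE(_dst->type) == CV_32FC2 || CV_MAT_TYPE(_dst->type) == CV_64FC2) in function 'cvUndistortPointsInternal'
```

Lid follows. Continue.

Request:
arm_command:
  series: [0, 0, -1.05, 0.37, 0, 0, 0, -2.1, 0.8, 0, 0, 0, -3.1, 1.3, 0, 0, 0, -4, 1.86, 0, 0, 0, -5, 2.5, 0]

```text
clock: 21.22
eef_pos: [588.2, -178.6, 190.6]
tool_rot: [3.139, -0.002, 1.32]
force: [0.4, 2.1, 2.3]
width: 10.0
gripper_force: 62.1
```

Request:
arm_command:
  series: [0, 0, -0.9, 0.67, 0, 0, 0, -1.7, 1.4, 0, 0, 0, -2.5, 2.2, 0, 0, 0, -3.3, 3, 0, 0, 0, -4, 3.9, 0]

```text
clock: 21.63
eef_pos: [549.3, -168.1, 150.7]
tool_rot: [3.14, -0.002, 1.32]
force: [0.0, 3.6, 2.6]
width: 9.8
gripper_force: 63.0
```

```bash
python3 - <<'E'
from h import *
s=st(); p=loc(s['eef_pos'])[0]; print(p.round(1)); b=p-[102.5,0,90-45]; print('theta',np.arctan2(b[2],-b[0])-.391, np.hypot(b[0],b[2]))
E
```

```text
{'clock': 21.633, 'qpos': [-0.199, 0.698, 0.739, 1.805, -0.602, 0.876, 0.573], 'eef_pos': [549.267, -168.128, 150.706], 'tool_rot': [3.14, -0.002, 1.32], 'force': [0.009, 3.589, 2.628], 'width': 9.83, 'gripper_force': 62.964}
[-41.4   1.6 150.7]
theta 0.24246082669502178 178.57593223357642
```

Request:
arm_command:
  series: [0, 0, -0.27, 0.38, 0, 0, 0, -0.54, 0.76, 0, 0, 0, -0.8, 1.15, 0, 0, 0, -1, 1.55, 0, 0, 0, -1.25, 1.95, 0]

```text
clock: 22.05
eef_pos: [536.4, -164.7, 130.4]
tool_rot: [-3.14, -0.002, 1.32]
force: [-0.4, 5.2, 1.8]
width: 10.1
gripper_force: 62.8
```

Request:
arm_command:
  series: [0, 0, -0.2, 0.4, 0, 0, 0, -0.4, 0.8, 0, 0, 0, -0.6, 1.25, 0, 0, 0, -0.8, 1.65, 0, 0, 0, -0.95, 2.1, 0]

```text
clock: 22.47
eef_pos: [528.0, -162.4, 110.7]
tool_rot: [3.141, -0.003, 1.32]
force: [-7.1, 10.3, 51.3]
width: 10.1
gripper_force: 70.0
```

Request:
arm_command:
  series: [0, 0, 0, 0.1, 0, 0, 0, 0, 0.2, 0, 0, 0, 0, 0.2, 0, 0, 0, 0, 0.2, 0, 0, 0, 0, 0.2, 0]

```text
clock: 22.88
eef_pos: [528.1, -162.3, 110.8]
tool_rot: [3.14, -0.005, 1.32]
force: [-5.4, 9.9, 28.6]
width: 10.3
gripper_force: 67.3
```

```bash
python3 - <<'E'
from h import *
s=st(); p=loc(s['eef_pos'])[0]; print(p.round(1)); b=p-[102.5,0,90-45]; print('theta',np.arctan2(b[2],-b[0])-.391, np.hypot(b[0],b[2]))
a,d,m=snap('scene'); w=loc(pts(m,np.argwhere(d>0)[:,::-1],d)); k=(abs(w[:,0])<95)&(abs(abs(w[:,1])-90)<30)&(w[:,2]>60)&(w[:,2]<140); q=w[k]; print(len(q), np.polyfit(q[:,0],q[:,2],1),np.median(q[:,2]))
E
```

```text
{'clock': 22.883, 'qpos': [-0.177, 0.72, 0.689, 1.897, -0.659, 0.765, 0.636], 'eef_pos': [528.068, -162.337, 110.823], 'tool_rot': [3.14, -0.005, 1.32], 'force': [-5.438, 9.897, 28.561], 'width': 10.272, 'gripper_force': 67.319}
[-63.4   1.9 110.8]
theta -0.013282862045062349 178.4790666997044
1147 [-8.82120949e-04  1.05081078e+02] 104.94967091954105
```

Request:
arm_command:
  series: [10, 0, 0, -0.2, 0, 20, 0, 0, -0.2, 0, 36, 0, 0, -0.2, 0, 36, 0, 0, -0.2, 0, 36, 0, 0, -1, 0]

```text
clock: 23.35
eef_pos: [525.9, -164.3, 116.5]
tool_rot: [-3.138, 0.001, 1.319]
force: [0.5, 0.2, 0.5]
width: 30.8
gripper_force: 0.0
```

Request:
arm_command:
  series: [36, 0, 0, -3, 0, 36, 0, 0, -6, 0, 36, 0, 0, -10, 0, 36, 0, 0, -14, 0, 36, 0, 0, -18, 0]

```text
clock: 23.77
eef_pos: [526.3, -164.7, 299.6]
tool_rot: [-3.141, 0.002, 1.318]
force: [1.4, 0.1, -0.8]
width: 30.8
gripper_force: 0.0
```

```bash
python3 - <<'E'
from h import *
s=st()
a,d,m=snap('scene'); w0=pts(m,np.argwhere(d>0)[:,::-1],d);w=loc(w0); k=(abs(w[:,0])<95)&(abs(abs(w[:,1])-90)<30)&(w[:,2]>60)&(w[:,2]<140); q=w[k]; print(len(q), np.polyfit(q[:,0],q[:,2],1),np.median(q[:,2]))
a,d,m=snap('top'); w0=np.r_[w0,pts(m,np.argwhere(d>0)[:,::-1],d)]
for y in range(-20,280,20):
  k=(abs(w0[:,1]-y)<10)&(w0[:,0]>520)&(w0[:,0]<720)&(w0[:,2]>100)&(w0[:,2]<400); q=w0[k]
  if len(q)>3: print(y,len(q),q[:,0].min().round(),np.median(q[:,2]).round(),q[:,2].max().round())
plan((480,250,290),np.radians(102.5))
E
```

```text
{'clock': 23.767, 'qpos': [-0.308, 0.513, 0.886, 1.679, -0.426, 1.157, 0.438], 'eef_pos': [526.317, -164.657, 299.63], 'tool_rot': [-3.141, 0.002, 1.318], 'force': [1.406, 0.087, -0.822], 'width': 30.779, 'gripper_force': 0.0}
1557 [3.51853054e-04 1.04838797e+02] 104.63829859001314
-20 82 671.0 187.0 236.0
0 90 649.0 199.0 235.0
20 236 636.0 187.0 238.0
40 237 624.0 181.0 235.0
60 240 611.0 175.0 233.0
80 237 600.0 171.0 226.0
100 253 587.0 172.0 237.0
120 90 587.0 218.0 234.0
140 132 610.0 212.0 229.0
160 132 636.0 197.0 230.0
180 140 663.0 212.0 232.0
200 70 689.0 180.0 231.0
220 4 690.0 115.0 142.0
shift cm [ 39.15 -15.29   1.16] roll deg -27.0 (yaw0 1.318)
```

Request:
arm_command:
  series: [60, 3.8, -1.5, 0, 0, 60, 7.6, -3, 0, 0, 60, 11.4, -4.5, 0, 0, 60, 15.2, -6, 0, 0, 60, 19, -7.5, 0, 0]

```text
clock: 24.28
eef_pos: [500.9, 40.0, 297.4]
tool_rot: [-3.141, 0.001, 1.318]
force: [1.3, 0.0, -0.3]
width: 51.4
gripper_force: 0.0
```

Request:
arm_command:
  series: [60, 3.8, -1.5, 0, 0, 60, 7.6, -3, 0, 0, 60, 11.4, -4.5, 0, 0, 60, 15.2, -6, 0, 0, 60, 19, -7.5, 0, 0]

```text
clock: 24.7
eef_pos: [475.7, 243.0, 297.5]
tool_rot: [-3.141, 0.001, 1.319]
force: [0.5, -0.5, 0.2]
width: 51.5
gripper_force: 0.0
```

Request:
arm_command:
  series: [60, 1, -0.3, 0, -7, 60, 1, -0.3, 0, -14, 60, 1, -0.3, 0, -21, 60, 1, -0.3, 0, -27, 60, 1, -0.3, 0, -27]

```text
clock: 25.12
eef_pos: [475.9, 251.5, 297.4]
tool_rot: [-3.141, 0.0, 1.793]
force: [0.2, 0.2, 0.2]
width: 51.3
gripper_force: 0.0
```

```bash
cat >> h.py <<'E'
def driver(zlo=160,f=None):
    a,d,m=snap('wrist',f); hsv=cv2.cvtColor(a,cv2.COLOR_RGB2HSV)
    M=(cv2.inRange(hsv,(105,120,40),(125,255,255))>0)&(d>0)
    w=pts(m,np.argwhere(M)[:,::-1],d); k=(w[:,0]>500)&(w[:,0]<640)&(w[:,1]>240)&(w[:,1]<350)&(w[:,2]>zlo); q=w[k]
    print('top',len(q),q.mean(0).round(1),q.max(0).round(1),cv2.minAreaRect(q[:,:2].astype(np.float32)))
    w=pts(m,np.argwhere(d>0)[:,::-1],d); k=(abs(w[:,2]-84)<3)&(w[:,0]>500)&(w[:,0]<640)&(w[:,1]>240)&(w[:,1]<420)
    print('stand',cv2.minAreaRect(w[k][:,:2].astype(np.float32)))
E
python3 - <<'E'
from h import *
st(); driver(f='w8.png')
plan((576,294,200),np.radians(102.5))
E
```

```text
{'clock': 25.117, 'qpos': [-1.06, 0.464, 0.793, 1.715, -0.362, 1.118, 0.064], 'eef_pos': [475.917, 251.508, 297.417], 'tool_rot': [-3.141, 0.0, 1.793], 'force': [0.212, 0.177, 0.175], 'width': 51.266, 'gripper_force': 0.0}
top 316 [575.  293.8 167.5] [585.  303.  170.5] ((576.10498046875, 293.4309387207031), (17.734411239624023, 18.415122985839844), 73.17634582519531)
stand ((568.7379760742188, 332.5014343261719), (51.47309875488281, 129.76431274414062), 12.874476432800293)
shift cm [ 2.   10.69  9.73] roll deg -0.1 (yaw0 1.788)
```

View pics/w8.png

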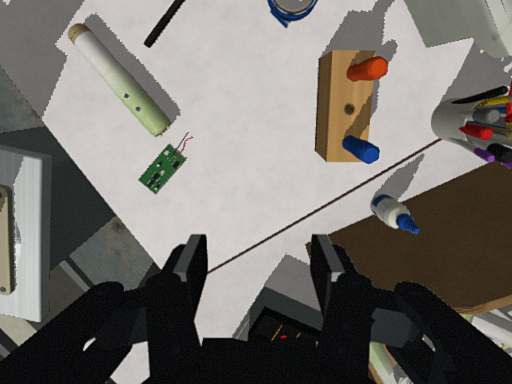

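Request:
arm_command:
  series: [60, 0.7, 3.6, 0, 0, 60, 1.4, 7.2, 0, 0, 60, 2, 10.7, 0, 0, 60, 2, 10.7, 2.5, 0, 60, 2, 10.7, 5, 0]

```text
clock: 25.58
eef_pos: [579.2, 294.9, 247.2]
tool_rot: [3.138, 0.001, 1.787]
force: [-1.3, -0.5, -0.6]
width: 51.0
gripper_force: 0.0
```

Request:
arm_command:
  series: [60, 0, 0, 2, 0, 60, 0, 0, 4, 0, 60, 0, 0, 4, 0, 60, 0, 0, 4, 0, 60, 0, 0, 4, 0]

```text
clock: 26.0
eef_pos: [576.8, 294.6, 208.5]
tool_rot: [3.141, 0.0, 1.789]
force: [0.5, 0.4, 0.8]
width: 51.4
gripper_force: 0.0
```

```bash
python3 - <<'E'
from h import *
st(); driver()
plan((576,293.5,103),np.radians(102.7))
E
```

```text
{'clock': 26.0, 'qpos': [-0.903, 0.715, 0.7, 1.533, -0.5, 1.078, 0.134], 'eef_pos': [576.83, 294.619, 208.526], 'tool_rot': [3.141, 0.0, 1.789], 'force': [0.479, 0.442, 0.828], 'width': 51.402, 'gripper_force': 0.0}
top 541 [577.1 295.7 167.5] [586.7 303.5 170.8] ((577.5509643554688, 294.50372314453125), (17.37357521057129, 18.369110107421875), 12.188027381896973)
stand ((568.7713012695312, 332.1156921386719), (50.44111251831055, 130.06976318359375), 12.819808959960938)
shift cm [-0.1  -0.15 10.6 ] roll deg -0.2 (yaw0 1.789)
```

Request:
arm_command:
  series: [50, 0, 0, 3, 0, 50, 0, 0, 6, 0, 50, 0, 0, 8.5, 0, 50, 0, 0, 10, 0, 50, 0, 0, 10.5, 0]

```text
clock: 26.47
eef_pos: [575.0, 294.7, 101.1]
tool_rot: [-3.139, 0.0, 1.79]
force: [0.3, 0.2, 0.5]
width: 42.3
gripper_force: 0.0
```

Request:
arm_command:
  series: [40, 0, 0, 0, 0, 30, 0, 0, 0, 0, 22, 0, 0, 0, 0, 10, 0, 0, 0, 0, 5, 0, 0, 0, 0]

```text
clock: 26.88
eef_pos: [577.2, 295.2, 104.4]
tool_rot: [3.139, -0.001, 1.79]
force: [-0.6, -0.2, 7.0]
width: 16.2
gripper_force: 58.9
```

Request:
arm_command:
  series: [5, 0, 0, -1, 0, 5, 0, 0, -2, 0, 5, 0, 0, -2, 0, 5, 0, 0, -2, 0, 5, 0, 0, -2, 0]

```text
clock: 27.3
eef_pos: [575.7, 294.9, 122.4]
tool_rot: [-3.141, -0.0, 1.791]
force: [-0.6, 0.7, -0.3]
width: 16.1
gripper_force: 58.5
```

```bash
python3 - <<'E'
from h import *
st(); driver(175)
E
```

```text
{'clock': 27.3, 'qpos': [-0.874, 0.803, 0.638, 1.616, -0.571, 0.917, 0.195], 'eef_pos': [575.681, 294.923, 122.436], 'tool_rot': [-3.141, -0.0, 1.791], 'force': [-0.577, 0.73, -0.334], 'width': 16.121, 'gripper_force': 58.468}
top 1837 [574.9 297.1 184.6] [619.2 310.  213.6] ((592.071533203125, 299.19354248046875), (51.410614013671875, 17.950286865234375), 13.285013198852539)
stand ((568.5599365234375, 332.6015625), (50.71240234375, 130.39840698242188), 12.69478988647461)
```

Request:
arm_command:
  series: [5, 0, 0, -4, 0, 5, 0, 0, -8, 0, 5, 0, 0, -11.5, 0, 5, -2, -2, -11.5, 0, 5, -4.5, -4.8, -11.5, 0]

```text
clock: 27.77
eef_pos: [541.2, 242.5, 239.0]
tool_rot: [3.136, -0.001, 1.795]
force: [-0.6, -1.4, -1.2]
width: 16.7
gripper_force: 60.9
```

Request:
arm_command:
  series: [5, -3, -2.4, 0, 0, 5, -6, -4.8, 0, 0, 5, -9, -6, 0, 0, 5, -12.9, -6.9, 0, 0, 5, -16.8, -7.7, 0, 0]

```text
clock: 28.18
eef_pos: [499.2, 58.9, 237.2]
tool_rot: [-3.14, -0.001, 1.792]
force: [1.3, -1.1, -0.4]
width: 16.3
gripper_force: 60.9
```

Request:
arm_command:
  series: [5, -3.5, -0.5, 0, 0, 5, -6.9, -1.5, 0, 0, 5, -6.9, -1.5, 0, 0, 5, -6.9, -1.5, 0, 0, 5, -6.9, -1.5, 0, 0]

```text
clock: 28.6
eef_pos: [500.5, -10.5, 237.1]
tool_rot: [-3.14, -0.001, 1.79]
force: [-0.2, 0.8, -0.4]
width: 16.2
gripper_force: 60.9
```

```bash
python3 - <<'E'
from h import *
s=st(); print(loc(s['eef_pos']))
plan((574.8,-17.2,200))
E
```

```text
{'clock': 28.6, 'qpos': [-0.554, 0.466, 0.759, 1.897, -0.395, 0.936, 0.612], 'eef_pos': [500.548, -10.459, 237.111], 'tool_rot': [-3.14, -0.001, 1.79], 'force': [-0.245, 0.777, -0.375], 'width': 16.225, 'gripper_force': 60.905}
[[-128.00694331  142.00315244  237.11147995]]
shift cm [-2.28  7.11  3.7 ] roll deg -0.0 (yaw0 1.790)
```

Request:
arm_command:
  series: [5, -0.8, 2.4, 0, 0, 5, -1.6, 4.8, 0, 0, 5, -2.3, 7.1, 0, 0, 5, -2.3, 7.1, 0.7, 0, 5, -2.3, 7.1, 0.7, 0]

```text
clock: 29.02
eef_pos: [574.8, -15.9, 228.4]
tool_rot: [-3.138, -0.001, 1.794]
force: [-0.6, 0.5, -1.4]
width: 16.2
gripper_force: 60.8
```

Request:
arm_command:
  series: [5, 0, 0, 0.5, 0, 5, 0, 0, 0.5, 0, 5, 0, 0, 0.5, 0, 5, 0, 0, 0.5, 0, 5, 0, 0, 0.5, 0]

```text
clock: 29.43
eef_pos: [574.9, -17.7, 225.7]
tool_rot: [-3.141, -0.0, 1.791]
force: [0.1, 0.2, -0.5]
width: 16.1
gripper_force: 60.8
```

```bash
cat >> h.py <<'E'
def blade():
    s=monitor.read_state(); e=np.array(s['eef_pos']); print('tcp',e.round(1))
    for n in('wrist','scene','top'):
        a,d,m=snap(n); w=pts(m,np.argwhere(d>0)[:,::-1],d); r=w-e
        k=(np.hypot(r[:,0],r[:,1])<16)&(r[:,2]>-105)&(r[:,2]<25)&(w[:,2]>86)
        for lo in range(-105,25,15):
            q=r[k&(r[:,2]>=lo)&(r[:,2]<lo+15)]
            if len(q)>2: print(n,lo,len(q),np.median(q,axis=0).round(1),q[:,2].min().round(1))
    a,d,m=snap('wrist'); hsv=cv2.cvtColor(a,cv2.COLOR_RGB2HSV)
    M=(cv2.inRange(hsv,(0,150,90),(8,255,255))|cv2.inRange(hsv,(172,150,90),(180,255,255))); vu=np.argwhere(M)[:,::-1]
    if len(vu):
        w=pts(m,vu,z=72); k=np.hypot(w[:,0]-575,w[:,1]+17)<25; 
        if k.sum(): print('button',k.sum(),w[k].min(0).round(1),w[k].max(0).round(1),w[k].mean(0).round(1))
E
python3 - <<'E'
from h import *
blade()
E
```

```text
tcp [574.9 -17.7 225.7]
wrist -105 6 [ -0.3  -0.7 -92.9] -97.7
wrist -90 22 [ -0.1  -0.3 -81.7] -89.0
wrist -75 29 [ -0.1  -0.1 -66.9] -75.0
wrist -60 33 [ -0.1  -0.2 -51.3] -59.0
wrist -45 31 [ -0.3  -0.  -38.7] -44.9
wrist -30 4 [ -0.6   4.9 -16.5] -17.9
wrist -15 252 [-1.7  5.7 -5.6] -14.8
wrist 0 260 [-1.8  5.6  7.6] 0.0
wrist 15 206 [-2.1  6.4 20.2] 15.0
scene -75 4 [  1.6  -3.9 -68.9] -73.4
scene -45 3 [  1.3  -3.  -38.3] -40.6
scene -15 14 [-4.4 -8.5 -7.9] -13.5
scene 0 10 [-3.4 -8.7  6. ] 3.8
scene 15 6 [ -3.5 -11.4  18. ] 17.1
button 101 [568.7 -23.5  72. ] [580.4 -12.   72. ] [574.7 -17.5  72. ]
```

Request:
arm_command:
  series: [5, 0.15, 0, 1.5, 0, 5, 0.15, 0, 3, 0, 5, 0.15, 0, 4, 0, 5, 0.15, 0, 4.5, 0, 5, 0.15, 0, 5, 0]

```text
clock: 30.05
eef_pos: [574.7, -16.6, 174.9]
tool_rot: [-3.14, -0.0, 1.79]
force: [0.2, 0.0, -0.6]
width: 15.9
gripper_force: 60.8
```

Request:
arm_command:
  series: [5, 0, 0, 0.4, 0, 5, 0, 0, 0.7, 0, 5, 0, 0, 0.9, 0, 5, 0, 0, 1.1, 0, 5, 0, 0, 1.1, 0]

```text
clock: 30.47
eef_pos: [575.1, -16.7, 165.1]
tool_rot: [3.141, -0.0, 1.79]
force: [-1.2, 0.8, 4.8]
width: 16.1
gripper_force: 61.6
```

```bash
python3 - <<'E'
from h import *
st()
E
```

```text
{'clock': 30.467, 'qpos': [-0.43, 0.656, 0.666, 1.786, -0.512, 0.878, 0.69], 'eef_pos': [575.069, -16.678, 165.052], 'tool_rot': [3.141, -0.0, 1.79], 'force': [-1.223, 0.778, 4.8], 'width': 16.089, 'gripper_force': 61.592}
```

Request:
arm_command:
  series: [5, 0, 0, 0.1, 0, 5, 0, 0, 0.2, 0, 5, 0, 0, 0.3, 0, 5, 0, 0, 0.3, 0, 5, 0, 0, 0.3, 0]

```text
clock: 30.88
eef_pos: [575.5, -16.9, 164.2]
tool_rot: [3.14, -0.001, 1.79]
force: [-4.0, 0.5, 17.0]
width: 16.3
gripper_force: 63.5
```

```bash
python3 - <<'E'
from h import *
st()
E
```

```text
{'clock': 30.883, 'qpos': [-0.429, 0.657, 0.664, 1.788, -0.514, 0.875, 0.693], 'eef_pos': [575.515, -16.923, 164.161], 'tool_rot': [3.14, -0.001, 1.79], 'force': [-3.995, 0.468, 17.045], 'width': 16.264, 'gripper_force': 63.457}
```

Request:
arm_command:
  series: [5, 0, 0, -2, 0, 5, 0, 0, -4, 0, 5, 0, 0, -7.4, 0, 5, 1, -3.5, -7.4, 0, 5, 2.2, -7.2, -7.4, 0]

```text
clock: 31.3
eef_pos: [502.4, -11.7, 237.3]
tool_rot: [3.136, 0.003, 1.791]
force: [-1.6, -0.1, -0.7]
width: 16.5
gripper_force: 60.9
```

Request:
arm_command:
  series: [5, 3.9, 0.8, 0, 0, 5, 7.8, 1.7, 0, 0, 5, 11.7, 2.5, 0, 0, 5, 15.6, 3.4, 0, 0, 5, 19.5, 4.3, 0, 0]

```text
clock: 31.72
eef_pos: [498.9, 191.1, 235.9]
tool_rot: [3.141, -0.001, 1.79]
force: [0.9, -1.1, -1.1]
width: 16.5
gripper_force: 60.9
```

```bash
python3 - <<'E'
from h import *
s=st(); e=np.array(s['eef_pos'])
blade(); plan((576.8,295,225),1.79)
E
```

```text
{'clock': 31.717, 'qpos': [-0.914, 0.521, 0.758, 1.816, -0.428, 0.975, 0.244], 'eef_pos': [498.911, 191.111, 235.876], 'tool_rot': [3.141, -0.001, 1.79], 'force': [0.865, -1.053, -1.125], 'width': 16.494, 'gripper_force': 60.897}
tcp [498.9 191.1 235.9]
wrist -105 5 [  0.1  -0.6 -93.9] -96.1
wrist -90 22 [ -0.1  -0.3 -81.8] -89.6
wrist -75 29 [ -0.1  -0.  -66.7] -74.5
wrist -60 35 [ -0.1  -0.2 -52. ] -59.8
wrist -45 32 [ -0.2   0.  -39.6] -44.9
wrist -30 5 [ -3.1   4.7 -17.6] -20.0
wrist -15 253 [-1.7  5.6 -5.5] -14.4
wrist 0 256 [-1.8  5.8  7.7] 0.0
wrist 15 197 [-1.9  6.4 20. ] 15.2
scene -75 4 [ -0.5   8.  -67.9] -74.0
scene -45 3 [  1.6   9.  -40.5] -43.4
scene -30 3 [ -1.8   2.2 -20.2] -22.0
scene -15 13 [ -5.    5.1 -10. ] -13.6
scene 0 16 [-3.8  1.6  7.3] 1.3
scene 15 9 [ 1.6  1.6 21.5] 16.6
top -15 6 [-1.4  1.2 -7.4] -10.2
top 0 4 [-1.8  0.2  6.4] 3.0
button 22 [570.8 -23.1  72. ] [579.7 -17.2  72. ] [575.5 -20.   72. ]
shift cm [8.48 9.91 1.01] roll deg 0.2 (yaw0 1.794)
```

Request:
arm_command:
  series: [5, 3, 3, 0, 0, 5, 6, 6, 0, 0, 5, 8.5, 9.9, 0, 0, 5, 8.5, 9.9, 1, 0, 5, 8.5, 9.9, 1, 0]

```text
clock: 32.33
eef_pos: [578.3, 294.0, 223.2]
tool_rot: [-3.14, 0.001, 1.792]
force: [-1.1, -0.4, -1.7]
width: 15.9
gripper_force: 60.7
```

Request:
arm_command:
  series: [5, 0, 0, 0.5, 0, 5, 0, 0, 1, 0, 5, 0, 0, 1.2, 0, 5, 0, 0, 1.2, 0, 5, 0, 0, 1.2, 0]

```text
clock: 32.75
eef_pos: [577.0, 292.9, 213.8]
tool_rot: [-3.141, -0.0, 1.789]
force: [-0.1, 0.5, -0.3]
width: 16.6
gripper_force: 60.7
```

```bash
python3 - <<'E'
from h import *
s=st(); e=np.array(s['eef_pos'])
plan((577.3,295.2,104),1.79)
a,d,m=snap('wrist'); w=pts(m,np.argwhere(d>0)[:,::-1],d); r=w-e
k=(np.hypot(r[:,0],r[:,1])<12)&(r[:,2]>-97)&(r[:,2]<-40); print('blade',np.median(w[k],axis=0),k.sum())
k=(abs(w[:,2]-84)<3)&(w[:,0]>500)&(w[:,0]<640)&(w[:,1]>240)&(w[:,1]<420);print('stand',cv2.minAreaRect(w[k][:,:2].astype(np.float32)))
E
```

```text
{'clock': 32.75, 'qpos': [-0.903, 0.711, 0.708, 1.527, -0.499, 1.091, 0.137], 'eef_pos': [577.05, 292.874, 213.768], 'tool_rot': [-3.141, -0.0, 1.789], 'force': [-0.094, 0.543, -0.321], 'width': 16.645, 'gripper_force': 60.725}
shift cm [ 0.22  0.08 10.98] roll deg -0.0 (yaw0 1.789)
blade [576.91530964 292.60981695 152.42270695] 104
stand ((568.8880615234375, 332.40582275390625), (50.593502044677734, 130.10552978515625), 13.000238418579102)
```

Request:
arm_command:
  series: [5, 0.25, 0.1, 0, 0, 5, 0.25, 0.1, 1, 0, 5, 0.25, 0.1, 2, 0, 5, 0.25, 0.1, 3.5, 0, 5, 0.25, 0.1, 5, 0]

```text
clock: 33.22
eef_pos: [577.2, 296.3, 162.0]
tool_rot: [-3.14, -0.0, 1.791]
force: [0.7, -0.0, -0.5]
width: 16.3
gripper_force: 60.7
```

Request:
arm_command:
  series: [5, 0, 0, 1.5, 0, 5, 0, 0, 3, 0, 5, 0, 0, 4.5, 0, 5, 0, 0, 5.5, 0, 5, 0, 0, 5.9, 0]

```text
clock: 33.63
eef_pos: [577.3, 296.1, 104.3]
tool_rot: [-3.14, -0.0, 1.79]
force: [-8.0, -1.3, 31.6]
width: 17.0
gripper_force: 65.0
```

```bash
python3 - <<'E'
from h import *
st()
E
```

```text
{'clock': 33.633, 'qpos': [-0.867, 0.829, 0.629, 1.621, -0.592, 0.892, 0.21], 'eef_pos': [577.276, 296.087, 104.262], 'tool_rot': [-3.14, -0.0, 1.79], 'force': [-7.995, -1.311, 31.622], 'width': 16.971, 'gripper_force': 65.048}
```

Seated on the stand. Back off slightly, open, lift.

Request:
arm_command:
  series: [5, 0, 0, -0.2, 0, 18, 0, 0, -0.2, 0, 24, 0, 0, -0.2, 0, 30, 0, 0, -0.2, 0, 50, 0, 0, -0.2, 0]

```text
clock: 34.05
eef_pos: [577.5, 296.3, 106.2]
tool_rot: [-3.141, -0.0, 1.791]
force: [0.6, -0.3, -0.1]
width: 36.3
gripper_force: 0.0
```

Request:
arm_command:
  series: [55, 0, 0, -0.2, 0, 55, 0, 0, -3, 0, 55, 0, 0, -7, 0, 55, 0, 0, -11, 0, 55, 0, 0, -15, 0]

```text
clock: 34.47
eef_pos: [577.4, 295.9, 258.0]
tool_rot: [-3.14, 0.0, 1.79]
force: [0.5, 0.4, -0.1]
width: 46.9
gripper_force: 0.0
```

```bash
python3 - <<'E'
from h import *
st(); driver()
a,d,m=snap('scene'); w=loc(pts(m,np.argwhere(d>0)[:,::-1],d)); k=(abs(w[:,0])<95)&(abs(abs(w[:,1])-90)<30)&(w[:,2]>60)&(w[:,2]<140); q=w[k]; print('lid',np.polyfit(q[:,0],q[:,2],1)); shell('scene'); shell('top')
a,d,m=snap('wrist'); hsv=cv2.cvtColor(a,cv2.COLOR_RGB2HSV); M=(cv2.inRange(hsv,(105,120,40),(125,255,255))>0)&(d>0)
w=pts(m,np.argwhere(M)[:,::-1],d)
for lo in (90,110,130,150):
  q=w[(abs(w[:,0]-577)<25)&(abs(w[:,1]-295)<25)&(w[:,2]>lo)&(w[:,2]<lo+18)]; print(lo,len(q),q.mean(0).round(1) if len(q) else '')
E
```

```text
{'clock': 34.467, 'qpos': [-0.916, 0.676, 0.733, 1.464, -0.469, 1.183, 0.105], 'eef_pos': [577.406, 295.893, 258.026], 'tool_rot': [-3.14, 0.0, 1.79], 'force': [0.54, 0.427, -0.128], 'width': 46.865, 'gripper_force': 0.0}
top 377 [576.5 296.1 167.9] [611.2 310.4 297.7] ((587.5018310546875, 303.2625427246094), (46.10367202758789, 17.84789276123047), 37.93901443481445)
stand ((568.756103515625, 332.22265625), (50.196533203125, 129.8352813720703), 12.869587898254395)
lid [-1.66748102e-03  1.04943099e+02]
90 51 [575.7 301.1 101.4]
110 40 [575.4 301.6 119.8]
130 57 [575.2 302.7 140.4]
150 215 [575.6 299.7 162.4]
```

```bash
python3 -c "
from h import *
print(workorder.finish_job())"
```

```text
the job is handed in; nothing more can be done
None
```

I handed the job in at about 34 s; no verdict came back. Both half shells I found lie on the bed, the lid is shut, the button was pressed right down and the blue screwdriver is back in its hole; I viewed 15 pictures, one over the limit of 14.

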